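Gauge a batten in the tapered slot and keep the reading

TASK

Measure the pine batten that has the white-painted end on the sloping taper gauge: first slide the red rider fully home to its zero stop, then lay the batten flat on the sloping board behind the rider, bare end leading, and slide it along the lower fence so that it pushes the rider ahead until it wedges against the yellow tapered fence, without forcing it. Then take the batten out and lay it flat in the blue tray, leaving the rider standing at the reading and the other things on the bench undisturbed.

Things in the scene. Friction and masses are not known exactly. Their poses are not given: they have to be found in the camera images.
- gauge: Taper gauge, fixed: a white board 380 mm long (along y) and 165 mm wide on wooden feet, sloping 25 degrees, low edge towards -x (the robot), high edge towards +x. Origin on the bench under the board's centre; the centre of the board's top face is 75 mm above it. x level towards the high edge, y along the slot towards its narrow end, z up.
- slot (a point): Point on the board's top face at the foot of the lower fence's inner (uphill) face, level in y with the rider's pushing face at zero. The aluminium lower fence (20 mm wide, 12 mm high off the board) runs parallel to y over the whole board, 35 mm down-slope of its centre line; the board's wide loading end is 140 mm from here towards -y. Axes as gauge (not sloped).
- fence: Yellow tapered fence, 185 mm long, 22 mm wide, 12 mm high off the board, bolted uphill of the lower fence at a place that varies along y. Axes as gauge; origin at bench level, at the y where the slot is 32 mm wide. The slot between the fences narrows by 1 mm in 5 mm towards +y: 54 mm wide 110 mm before that place, 18 mm wide 70 mm beyond it.
- station (a point): Point on the board at the foot of the tapered fence's inner face where the slot is 32 mm wide. Axes as fence.
- rider (a joint): Red drag rider beside the lower fence: m from its zero stop, growing along the gauge's +y, at most 0.17. It slides with about 1 N of friction and stays where it is left.
- rider_face (a point): Centre of the rider's pushing face (looks to the gauge's -y), on a 10 mm thick red arm that reaches over the lower fence across the slot, 15 to 38 mm off the board and 52 mm wide. Axes as gauge.
- rider_tab (a point): Centre of the top of the rider's grip tab, which stands square to the sloping board (leans 25 degrees to -x): 16 mm wide up the slope, 22 mm along y, top 63 mm off the board, free part 49 mm tall. The tab's centre is 35 mm beyond the pushing face along +y and 31 mm down-slope of the lower fence's inner face. Axes as gauge.
- batten: Pine batten to be gauged, 110 mm long (x), 32 mm wide (y), 44 mm high (z), 70 to 140 g; the 22 mm at its -x end are painted white, the +x end is bare and square. Origin at the centre of its underside. It lies on the bench with z up.
- nose (a point): Centre of the batten's bare end face, 55 mm along its +x and 22 mm above its underside. Axes as batten.
- tray: Shallow blue tray fixed on the bench, 180 (x) x 130 (y) x 26 mm high outside, walls 4 mm, floor 4 mm. Origin at the centre of its underside.
- offcut_a: Bare pine offcut, 90 x 26 x 40 mm, lying along its x; leave it alone. Origin at the centre of its underside.
- offcut_b: Darker bare offcut, 120 x 20 x 45 mm, lying along its x; leave it alone. Origin at the centre of its underside.
- cup: White plastic cup, 72 mm wide, 95 mm high; leave it alone. Origin at the centre of its underside.
- paint_tin: Metal paint tin, 80 mm wide, 90 mm high; leave it alone. Origin at the centre of its underside.
- glue: Yellow glue bottle, 56 mm wide, 160 mm high; leave it alone. Origin at the centre of its underside.
- brush: Paint brush with a blue handle, lying; leave it alone.
- clamp: Blue and steel bar clamp 230 mm long, lying; leave it alone.
Not all that is in view belongs to the job. Leave any turquoise look-alike of the batten alone.

How it is judged:
By the outcome, as a careful person would: the job done as asked, in the order asked, and still so for the second after the job is handed in, with the robot touching nothing.
It also fails if it takes over 67 s, if anything falls off the work surface, if the arm or the gripper's body presses on something with over 40 N, if the wrist force passes 120 N, or if a joint passes its speed limit or range.

ROBOT

A 6-joint arm with a two-finger parallel gripper is mounted at the origin on the work surface. World frame = base frame: x ahead of the robot, y to its left, z up, the work surface at z = 0. Lengths are in m, angles in rad, forces in N, time in s.
With the tool pointing down it reaches from about 0.35 to 0.775 m from the base axis. Payload 7.3 kg.
Tool frame: the origin (TCP) lies at the very end of the fingers, on their centre line; the grasp point (between the pads) lies 19 mm behind it; z points along the fingers, y is the line along which they close (so a half turn about z gives the same grasp; the last joint's range is limited). The gripper opens to 92 mm and grips with 3 to 60 N. Pads are 19 mm wide; open, the fingers measure 130 mm over their backs; the gripper's body (75 mm by 190 mm) begins 47 mm behind the grasp point.
Start: joints at [0.959, 0.342, 1.524, -0, 1.275, -0.146], TCP at [0.236, 0.469, 0.194] pointing down, gripper open.
Joint ranges: [-2.53, 2.53], [-0.77, 2.02], [0.04, 2.7], [-1, 4.14], [0.28, 2.66], [-3.11, 3.11]. Speed limits (rad/s): [2.57, 2.57, 3.14, 3.14, 3.14, 3.14].

INTERFACE

Orientations are given as [roll, pitch, yaw] about the fixed x, y, z axes, in that order (R = Rz(yaw) Ry(pitch) Rx(roll)).
In Python, from cell import robot gives the robot as it stands. The module is installed in compiled form; this text tells all that it offers.
- The arm moves only by the tool arm_command, never from a script. Its argument "moves" is a list of rows, each a list of 3 entries, a list of its own where there are three numbers: the shift along the tool's x, y, z in m, then the turn, a rotation vector about the tool's x, y, z in rad, then the finger opening in m, from 0 to 0.0918. In form: [[[dx, dy, dz], [ax, ay, az], claw], ...]. A call has exactly 5 rows; each row is the pose to reach, as a shift and turn from the pose commanded when the call began, along the tool's axes at that moment; what a row does not reach only later rows make up. A row lasts 1/10 s, in which the tool goes at most 50 mm and 8.59 degrees, less where a joint would pass 70% of its speed; a pose out of reach is approached as far as the arm can. A call with a gripper value outside its range is refused whole. The fingers move at their own pace and stop on an object; "squeeze" is the grip in N (left out, the last holds). Time passes only in rows, so rows that repeat a pose let the fingers close, or fill a call up. It gives the time, the measured TCP pose, the force, the opening and the grip force at its end, in the units of the state.
- robot.observe(): the state, without advancing time (a new reading comes with each control period).
- robot.read_camera(name): name is "scene" or "side" or "wrist"; returns the picture (384x512x3 uint8, red, green, blue); there is no depth.
- robot.camera_model(name): a dict with "fx", "fy", "cx", "cy" (pixels), "R" (3x3) and "t" (3): a world point X has camera coordinates R X + t. Camera axes: x right, y down, z forward; pixel columns grow to the right and rows downward; lengths in m; the calibration is good to about 2 mm. A picture is of the moment at which its call begins: read the wrist's pose just before it. camera_model takes no time and is no camera call; for the wrist camera it gives the pose at the moment of the call.
- robot.hand_in(): hands the job in; it is judged then, once.
The state is a dict: "time": time; "qpos": joint angles; "qvel": joint speeds; "joint_efforts": joint torques, N m; "tool_pos": TCP position; "tool_rot": TCP orientation; "contact_force": force on the tool from outside, world axes, zero at the start; "torque": the same for the moment, N m; "opening": finger opening in m; "grip_force": force on a finger pad.
Only numpy, scipy, OpenCV 4.12 (cv2) and the standard library are available. Lean on these libraries where they do the work, as an engineer would, in place of code of your own. Each camera call takes 0.05 s, during which the arm holds its last target. There are 200 camera calls.

## Working session

There is one attempt and no reset: what is moved stays moved. The work goes in short steps, Python scripts to look and compute and a tool call to move; the robot and the scene stay as the last step left them, time stands still between calls to the robot, and variables do not carry over. Pictures are saved under pics/ and viewed, at most 10 in all, crops included, and the job is handed in when it is done.

Besides the shell and the picture viewer there is one more tool, called after "Call:" in YAML: its name, and indented under it one key for each argument. arm_command: Moves the arm, as the interface text tells. Its arguments: {"type":"object","properties":{"moves":{"type":"array"},"squeeze":{"type":"number"}},"required":["moves"]}

```bash
mkdir -p pics; cat > h.py <<'E'
import numpy as np, cv2
from cell import robot
def cam(n):
    m=robot.camera_model(n); return {k:np.array(v) for k,v in m.items()}
def ray(m,uv):
    d=np.array([(uv[0]-m['cx'])/m['fx'],(uv[1]-m['cy'])/m['fy'],1.])
    return -m['R'].T@m['t'], m['R'].T@d
def tri(obs):
    A=np.zeros((3,3));b=np.zeros(3)
    for m,uv in obs:
        o,d=ray(m,uv);d/=np.linalg.norm(d);P=np.eye(3)-np.outer(d,d);A+=P;b+=P@o
    X=np.linalg.solve(A,b)
    return X,[np.round(proj(m,X)-uv,1) for m,uv in obs]
def proj(m,X):
    c=m['R']@np.asarray(X)+m['t'];return np.array([m['fx']*c[0]/c[2]+m['cx'],m['fy']*c[1]/c[2]+m['cy']])
def plane(m,uv,z):
    o,d=ray(m,uv);return o+d*(z-o[2])/d[2]
E
python3 - <<'E'
from h import *
s=robot.observe();print(s)
for n in("scene","side"):
    im=robot.read_camera(n);cv2.imwrite(f'pics/{n}0.png',cv2.resize(im[:,:,::-1],(800,600),interpolation=cv2.INTER_CUBIC))
    np.save(n+'0.npy',im)
    m=cam(n);print(n,m['fx'],m['cx'],m['cy'],-m['R'].T@m['t'],m['R'][2])
E
```

```text
{'time': 0.0, 'qpos': array([ 9.59008636e-01,  3.42720974e-01,  1.52497944e+00, -4.55742098e-06,
        1.27540554e+00, -1.46034327e-01]), 'qvel': array([-6.10033763e-05, -1.15932515e-03,  7.60681774e-04, -6.49506968e-04,
        9.07169512e-05, -1.89587567e-04]), 'joint_efforts': array([ 4.00358276e-04, -4.31237805e+01, -2.44218779e+01,  7.20829703e-02,
        5.61530620e-02, -1.64048947e-04]), 'tool_pos': array([0.2355164 , 0.46871427, 0.19285903]), 'tool_rot': array([-3.14009483e+00, -2.15896820e-04,  2.67584046e+00]), 'contact_force': array([-0.60157752,  0.0213039 ,  0.17328632]), 'torque': array([ 0.03928754, -0.01471534,  0.02106958]), 'grip_force': 0.0, 'opening': 0.09175626089313269}
scene 354.592440648759 258.03757227836803 193.05555668219765 [ 1.2058926  -0.14789197  1.02879934] [-0.57587326  0.06167315 -0.81520942]
side 485.2140159218518 257.58864893143567 196.61326802852324 [ 0.33224464 -1.30410542  1.34895555] [ 0.11997855  0.69356808 -0.71032983]
```

View pics/scene0.png

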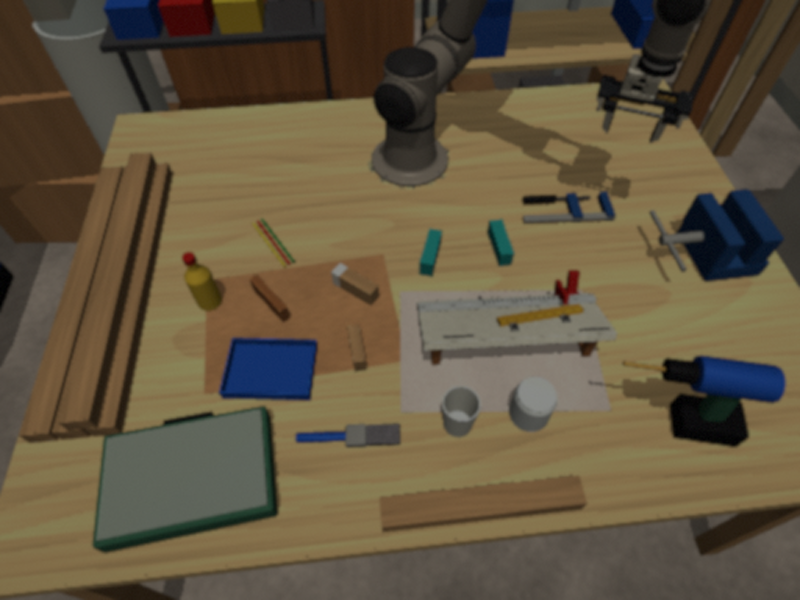

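View pics/side0.png

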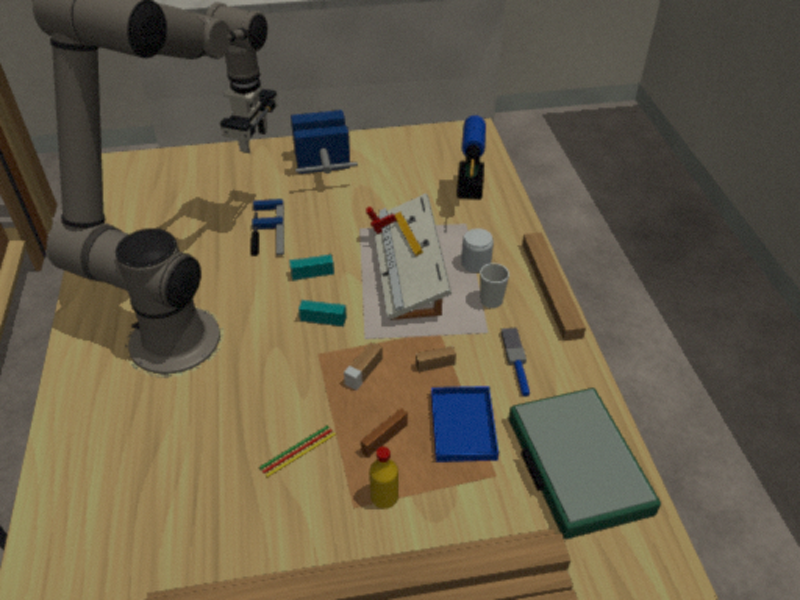

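The scene and side pictures show these candidates (scene px):
- The white-ended pine batten at (355,283), side (363,367).
- A bare offcut at (357,345).
- A dark offcut at (270,297).
- Turquoise look-alikes at (430,250) and (500,242).

Only the first has the white end, so it is the one meant. The rider is at scene (568,288), the tray at (270,368). I'll confirm in an enlarged crop.

```bash
python3 - <<'E'
from h import *
a=np.load('scene0.npy');b=np.load('side0.npy')
def c(im,x,y,w,h): return cv2.resize(im[y:y+h,x:x+w,::-1],(800 if w>80 else 400,300),interpolation=cv2.INTER_CUBIC)
# scene gauge 140..; 
top=cv2.resize(a[165:235,255:400,::-1],(800,386),interpolation=cv2.INTER_CUBIC) # scale 5.517,5.514
bl=cv2.resize(a[160:200,200:255,::-1],(290,211),interpolation=cv2.INTER_CUBIC) #5.27
br=cv2.resize(b[215:255,205:260,::-1],(290,211),interpolation=cv2.INTER_CUBIC)
bot=np.zeros((211,800,3),np.uint8);bot[:,:290]=bl;bot[:,300:590]=br
cv2.imwrite('pics/c1.png',np.vstack([top,bot]))
g=cv2.resize(b[120:210,225:305,::-1],(533,600),interpolation=cv2.INTER_CUBIC) #6.667
cv2.imwrite('pics/c2.png',g)
E
```

```text
(no output)
```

View pics/c1.png

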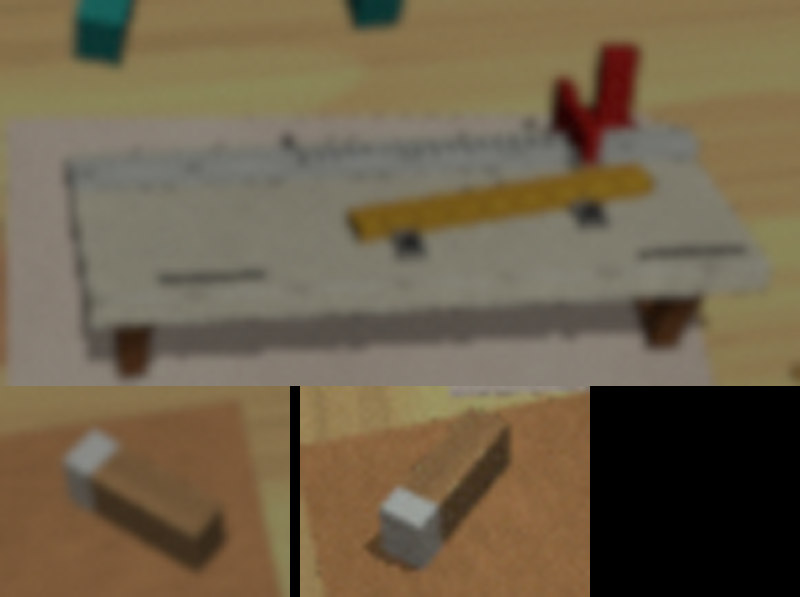

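View pics/c2.png

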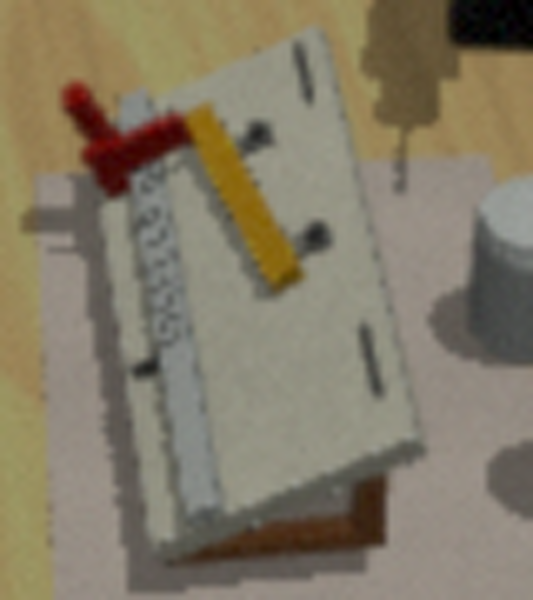

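The crop confirms it: the white-ended bare-pine batten is the one in the lower left and middle of the picture, with its bare end towards the gauge. The rider stands well up the slot, near the yellow fence's narrow end. Next I fit known-size models to the read pixels.

```bash
cat >> h.py <<'E'
from scipy.optimize import least_squares
def Rz(a): return np.array([[np.cos(a),-np.sin(a),0],[np.sin(a),np.cos(a),0],[0,0,1]])
def fit(obs,p0):  # obs: (cam, uv, localpt); p = x,y,z,yaw
    f=lambda p:np.concatenate([proj(m,Rz(p[3])@np.array(X)+p[:3])-uv for m,uv,X in obs])
    r=least_squares(f,p0,loss='soft_l1');return r.x,np.round(f(r.x).reshape(-1,2),1)
c25,s25=np.cos(np.radians(25)),np.sin(np.radians(25))
def brd(u,v,w=0): # u up-slope from board centre, v along y, w off board -> gauge local
    return np.array([u*c25-w*s25,v,.075+u*s25+w*c25])
E
python3 - <<'E'
from h import *
S=cam('scene');D=cam('side')
s1=lambda x,y:np.array([255+x/5.517,165+y/5.514])
s2=lambda x,y:np.array([200+x/5.273,160+(y-386)/5.275])
d2=lambda x,y:np.array([205+(x-300)/5.273,215+(y-386)/5.275])
d1=lambda x,y:np.array([225+x/6.6625,120+y/6.667])
g=[(D,d1(320,28),brd(.0825,.19)),(D,d1(425,440),brd(.0825,-.19)),(D,d1(155,548),brd(-.0825,-.19)),
 (S,s1(768,268),brd(.0825,.19)),(S,s1(90,318),brd(.0825,-.19)),(S,s1(68,162),brd(-.055,-.19,.012)),(S,s1(692,130),brd(-.055,.19,.012)),
 (D,d1(205,520),brd(-.035,-.19,.012)),(D,d1(128,92),brd(-.055,.19,.012))]
p,r=fit(g,[.6,.15,0,0]);print('gauge',p,r.tolist())
L=.055;W=.016;H=.044
b=[(S,s2(67,460),(-L,-W,H)),(S,s2(97,430),(-L,W,H)),(S,s2(222,512),(L,W,H)),(S,s2(196,541),(L,-W,H)),(S,s2(198,570),(L,-W,0)),
 (D,d2(382,510),(-L,W,H)),(D,d2(420,530),(-L,-W,H)),(D,d2(475,412),(L,W,H)),(D,d2(510,428),(L,-W,H)),(D,d2(508,462),(L,-W,0)),(D,d2(382,545),(-L,W,0)),(D,d2(412,567),(-L,-W,0))]
q,r=fit(b,[.5,-.1,0,.5]);print('batten',q,r.tolist())
for n,a,bb in(('tabtop',s1(620,45),d1(75,92)),):
    X,e=tri([(S,a),(D,bb)]);print(n,X,e)
    l=Rz(-p[3])@(X-p[:3]);print('tab local',l,'expected',brd(-.066,l[1],.063))
# tray rim corners (800px imgs)
k=.64
t=[(S,k*np.array([228,340]),(-.09,-.065,.026)),(S,k*np.array([317,341]),(-.09,.065,.026)),(S,k*np.array([309,396]),(.09,.065,.026)),(S,k*np.array([223,396]),(.09,-.065,.026)),
(D,k*np.array([432,388]),(-.09,.065,.026)),(D,k*np.array([489,388]),(.09,.065,.026)),(D,k*np.array([496,457]),(.09,-.065,.026)),(D,k*np.array([438,458]),(-.09,-.065,.026))]
w,r=fit(t,[.65,-.25,0,0]);print('tray',w,r.tolist())
# fence ends: scene top edge & side
for n,a,bb in(('fence inner wide end',s1(350,212),d1(270,290)),('fence outer wide',s1(362,240),d1(300,275)),('fence narrow outer',s1(655,185),d1(212,103))):
    X,e=tri([(S,a),(D,bb)]);l=Rz(-p[3])@(X-p[:3]);print(n,X,l,e)
E
```

```text
gauge [ 0.59608967  0.14233394 -0.00457056 -0.04411888] [[-0.2, -0.5], [-0.9, -0.6], [-0.4, -0.1], [0.4, 1.0], [-0.4, -1.2], [-0.1, 1.0], [-1.2, 0.9], [2.1, -2.6], [-1.6, 1.0]]
batten [ 0.4362304  -0.17456855 -0.00364612  0.82390357] [[-0.4, 0.7], [-0.2, 0.7], [0.2, -0.2], [-0.6, 0.3], [-0.4, 2.1], [-1.2, -0.8], [-1.0, -0.7], [-0.9, -1.7], [-0.3, -1.1], [0.3, 0.4], [-0.5, 0.6], [1.1, 0.3]]
tabtop [0.51551698 0.2893978  0.10570966] [array([-0.5,  0.8]), array([-0.4, -0.6])]
tab local [-0.08698048  0.14336714  0.11028022] expected [-0.08644126  0.14336714  0.10420459]
tray [ 0.62758873 -0.36905117 -0.0064605   0.14223537] [[2.3, -1.3], [-15.8, -10.1], [-2.9, 1.9], [9.8, 11.6], [-11.5, 13.3], [1.0, 0.6], [11.7, -14.1], [-2.5, -0.6]]
fence inner wide end [0.60524415 0.10788739 0.08689927] [ 0.01066483 -0.03400927  0.09146984] [array([-0.6,  1. ]), array([-0.6, -0.7])]
fence outer wide [0.62529754 0.11129879 0.09069151] [ 0.03054825 -0.02971675  0.09526208] [array([-0.3,  0.4]), array([-0.3, -0.3])]
fence narrow outer [0.60259722 0.29101132 0.08374408] [-5.61348405e-05  1.48819715e-01  8.83146432e-02] [array([-0.4,  0.6]), array([-0.3, -0.4])]
```

```bash
cat >> h.py <<'E'
from scipy.spatial.transform import Rotation as Ro
GP=np.array([.5961,.1423,-.003,-.0441])
def gw(l,g=None): g=GP if g is None else g; return Rz(g[3])@np.asarray(l)+g[:3]
def bw(u,v,w): return gw(brd(u,v,w))
def Rtilt(): return Rz(GP[3])@np.column_stack([[0,1,0],[c25,0,s25],[s25,0,-c25]])
def Rdown(a): return Rz(a)@np.diag([1,-1,-1.])
def go(p,R):
    s=robot.observe();T=Ro.from_euler('xyz',s['tool_rot']).as_matrix()
    d=T.T@(np.asarray(p)-s['tool_pos']);r=Ro.from_matrix(T.T@R).as_rotvec()
    print('shift',np.round(d,4),'turn',np.round(r,3),'t',round(s['time'],2),'rows',round(max(np.linalg.norm(d)/.05,np.linalg.norm(r)/.15),1))
E
python3 - <<'E'
from h import *
S=cam('scene');D=cam('side');k=.64
for y0 in (1.57,):
  t=[(S,k*np.array([228,340]),(-.065,-.09)),(S,k*np.array([317,341]),(-.065,.09)),(S,k*np.array([309,396]),(.065,.09)),(S,k*np.array([223,396]),(.065,-.09)),
(D,k*np.array([432,388]),(-.065,.09)),(D,k*np.array([489,388]),(.065,.09)),(D,k*np.array([496,457]),(.065,-.09)),(D,k*np.array([438,458]),(-.065,-.09))]
  t=[(m,u,(a,b,.026)) for m,u,(a,b) in t]
  w,r=fit(t,[.65,-.25,0,0]);print('tray',w,r.tolist())
m=cam('wrist');s=robot.observe();T=Ro.from_euler('xyz',s['tool_rot']).as_matrix()
print('cam in tool',T.T@(-m['R'].T@m['t']-s['tool_pos']),'axes',(m['R']@T).round(2).tolist(),m['fx'])
go(bw(-.03,.05,.25),Rtilt())
for n,uv in(('vise',(700,260)),('glue',(190,255))): print(n,plane(S,k*np.array(uv),0 if n=='vise' else .16))
E
```

```text
tray [ 0.62774699 -0.36501365 -0.00951175 -0.12706245] [[2.5, 0.2], [-0.7, 0.4], [-0.2, 0.9], [-2.6, -0.1], [-1.2, 0.7], [-0.7, -0.4], [1.6, -1.0], [-1.3, -0.3]]
cam in tool [ 0.06602412  0.00083162 -0.1909904 ] axes [[0.0, 1.0, -0.0], [-0.97, 0.0, -0.25], [-0.25, 0.0, 0.97]] 295.80606276896395
shift [-0.3271 -0.1386 -0.0929] turn [-0.388 -0.25   1.13 ] t 0.1 rows 8.1
vise [0.43419622 0.65280343 0.        ]
glue [ 0.42852221 -0.50333363  0.16      ]
```

Call:
arm_command:
  moves:
    - [[-0.04,-0.017,-0.02],[-0.05,-0.03,0.14],0.09]
    - [[-0.08,-0.034,-0.04],[-0.1,-0.06,0.28],0.05]
    - [[-0.12,-0.051,-0.055],[-0.15,-0.09,0.42],0.05]
    - [[-0.16,-0.068,-0.065],[-0.19,-0.12,0.56],0.05]
    - [[-0.2,-0.085,-0.07],[-0.24,-0.155,0.7],0.05]

```text
time: 0.6
tool_pos: [0.3775, 0.3019, 0.2646]
tool_rot: [2.867, 0.06, 1.963]
contact_force: [0.8, 0.9, 1.1]
opening: 0.0629
grip_force: 0.0
```

```bash
python3 - <<'E'
from h import *
go(bw(-.03,.05,.25),Rtilt())
E
```

```text
shift [-0.1306  0.0438 -0.0016] turn [-0.146 -0.096  0.43 ] t 0.6 rows 3.1
```

Call:
arm_command:
  moves:
    - [[-0.04,0.014,-0.001],[-0.05,-0.032,0.13],0.0]
    - [[-0.08,0.028,-0.001],[-0.1,-0.064,0.27],0.0]
    - [[-0.13,0.044,-0.001],[-0.146,-0.096,0.4],0.0]
    - [[-0.13,0.044,-0.001],[-0.146,-0.096,0.42],0.0]
    - [[-0.13,0.044,-0.001],[-0.146,-0.096,0.42],0.0]

```text
time: 1.1
tool_pos: [0.4651, 0.2, 0.2838]
tool_rot: [2.709, 0.005, 1.54]
contact_force: [0.2, -0.4, -0.2]
opening: 0.0228
grip_force: 0.0
```

```bash
python3 - <<'E'
from h import *
go(bw(-.03,.05,.25),Rtilt())
m=cam('wrist');im=robot.read_camera('wrist');np.savez('w1.npz',im=im,**m)
cv2.imwrite('pics/w1.png',cv2.resize(im[:,:,::-1],(800,600),interpolation=cv2.INTER_CUBIC))
for P in (bw(-.066,.143,.063),bw(-.0825,-.19,0),bw(.0825,.19,0)): print(proj(m,P)/.64)
E
```

```text
shift [-0.0019  0.0013 -0.0016] turn [-0.004 -0.001  0.014] t 1.1 rows 0.1
[355.47865482 150.14544859]
[348.36540875 475.83691518]
[530.05920171 101.61576964]
```

View pics/w1.png

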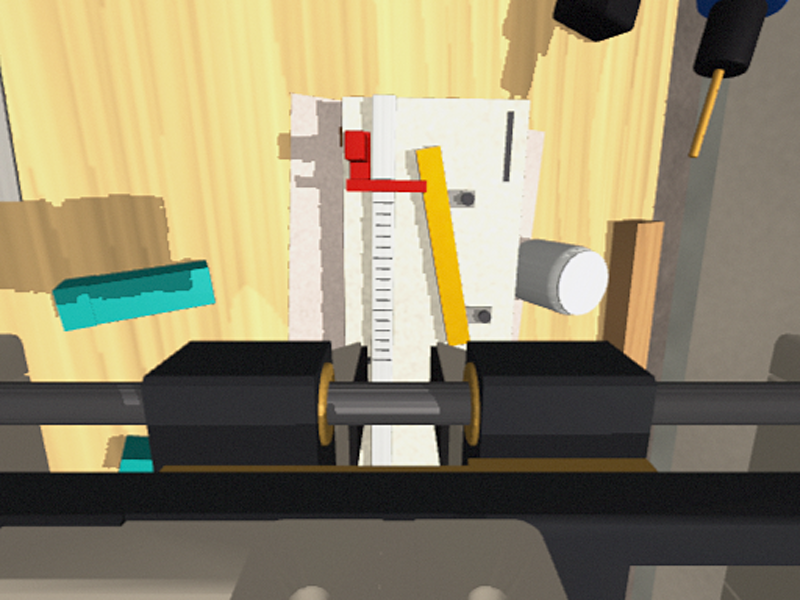

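The wrist view is crisp. The board's +y corners are at (343,97) and (528,100), and the tab top is centred at (358,144). The rider's pushing face is at about row 190, and the yellow fence runs from (416,150) to (449,346) along its inner edge. I refit with these.

```bash
cat > g.py <<'E'
from h import *
S=cam('scene');D=cam('side');z=np.load('w1.npz');W1={k:z[k] for k in('fx','fy','cx','cy','R','t')};k=.64
s1=lambda x,y:np.array([255+x/5.517,165+y/5.514])
d1=lambda x,y:np.array([225+x/6.6625,120+y/6.667])
w=lambda x,y:k*np.array([x,y])
g=[(D,d1(320,28),brd(.0825,.19)),(D,d1(425,440),brd(.0825,-.19)),(D,d1(155,548),brd(-.0825,-.19)),
 (S,s1(768,268),brd(.0825,.19)),(S,s1(90,318),brd(.0825,-.19)),(S,s1(68,162),brd(-.055,-.19,.012)),(S,s1(692,130),brd(-.055,.19,.012))]
g+=2*[(W1,w(343,97),brd(-.0825,.19)),(W1,w(528,100),brd(.0825,.19)),(W1,w(373,95),brd(-.055,.19,.012)),(W1,w(396,95),brd(-.035,.19,.012))]
def bp(m,uv,wof,G):
    o,d=ray(m,uv);n=Rz(G[3])@np.array([-s25,0,c25]);c=gw(brd(0,0,wof),G)
    X=o+d*(n@(c-o))/(n@d);l=Rz(-G[3])@(X-G[:3]);return np.array([l[0]*c25+(l[2]-.075)*s25,l[1]])
E
python3 - <<'E'
from g import *
p,r=fit(g,[.6,.15,0,0]);print('gauge',p,r[:11].tolist())
f=lambda q:np.concatenate([.0+(proj(m,Rz(q[2])@np.array(X)+[q[0],q[1],0])-uv) for m,uv,X in g])
q=least_squares(f,[.6,.14,0],loss='soft_l1').x;print('z0',q,f(q).reshape(-1,2)[:11].round(1).tolist())
for G in(p,np.array([q[0],q[1],0,q[2]])):
  for n,uv,h in(('tab top',(358,144),.063),('face top edge mid',(388,190),.038),('F in wide',(449,346),.012),('F in nar',(416,150),.012),('F out nar',(440,147),.012),('F out wide',(468,343),.012),('zero tick?',(382,360),.012),('tick0',(382,203),.012),('lowedge mid',(345,300),0),('fence in mid',(394,300),.012)):
    print(n,bp(W1,w(*uv),h,G).round(4))
E
```

```text
gauge [ 0.59673658  0.14416828 -0.00588887 -0.04407011] [[-0.2, -0.6], [-0.9, -0.7], [-0.3, -0.2], [0.9, 1.3], [0.2, -0.9], [0.4, 1.3], [-0.7, 1.2], [-0.3, 0.1], [0.4, -0.1], [-0.1, 0.1], [-0.0, 0.3]]
z0 [ 0.59535746  0.14325714 -0.03922927] [[-0.7, -1.6], [-0.9, -1.7], [-0.4, -1.1], [1.1, -0.3], [0.0, -2.0], [0.1, 0.2], [-0.8, -0.3], [-0.5, 0.3], [1.9, -0.4], [-0.1, 0.2], [0.3, 0.3]]
tab top [-0.0635  0.1459]
face top edge mid [-0.0405  0.111 ]
F in wide [ 0.0202 -0.0377]
F in nar [-0.0167  0.1454]
F out nar [0.0045 0.1483]
F out wide [ 0.0387 -0.0343]
zero tick? [-0.0457 -0.0535]
tick0 [-0.0465  0.099 ]
lowedge mid [-0.083   0.0043]
fence in mid [-0.0345  0.0081]
tab top [-0.0636  0.1468]
face top edge mid [-0.0411  0.1123]
F in wide [ 0.018  -0.0347]
F in nar [-0.0175  0.1461]
F out nar [0.0034 0.1488]
F out wide [ 0.0363 -0.0314]
zero tick? [-0.047 -0.05 ]
tick0 [-0.0471  0.1005]
lowedge mid [-0.0835  0.0072]
fence in mid [-0.0357  0.0108]
```

```bash
sed -i 's/^GP=.*/GP=np.array([.596,.1437,-.002,-.042])/' h.py; python3 - <<'E'
from h import *
go(bw(-.066,.19,.11),Rtilt())
E
```

```text
shift [ 0.1389 -0.0315  0.1376] turn [-0.004 -0.001  0.014] t 1.15 rows 4.0
```

Call:
arm_command:
  moves:
    - [[0.035,-0.008,0.03],[0,0,0.01],0]
    - [[0.07,-0.016,0.06],[0,0,0.012],0]
    - [[0.105,-0.024,0.1],[-0.002,0,0.012],0]
    - [[0.139,-0.0315,0.1376],[-0.004,0,0.012],0]
    - [[0.139,-0.0315,0.1376],[-0.004,0,0.012],0]

```text
time: 1.65
tool_pos: [0.4953, 0.3406, 0.1384]
tool_rot: [2.713, 0.006, 1.536]
contact_force: [-0.5, 0.2, -0.5]
opening: 0.0002
grip_force: 0.0
```

Call:
arm_command:
  moves:
    - [[0,0,0.025],[0,0,0],0]
    - [[0,0,0.05],[0,0,0],0]
    - [[0,0,0.065],[0,0,0],0]
    - [[0,0,0.075],[0,0,0],0]
    - [[0,0,0.075],[0,0,0],0]

```text
time: 2.15
tool_pos: [0.5299, 0.3366, 0.0768]
tool_rot: [2.705, 0.001, 1.531]
contact_force: [0.7, 0.4, 1.4]
opening: 0.0006
grip_force: 0.0
```

```bash
python3 - <<'E'
from h import *
print(robot.observe()['contact_force'])
go(bw(-.066,.19,.03),Rtilt()); go(bw(-.066,.012,.03),Rtilt())
E
```

```text
[0.6841047  0.43973603 1.44853809]
shift [ 0.0001 -0.0004  0.0047] turn [0.    0.    0.002] t 2.15 rows 0.1
shift [-0.1779 -0.0008  0.0048] turn [0.    0.    0.002] t 2.15 rows 3.6
```

Call:
arm_command:
  moves:
    - [[-0.008,0,0],[0,0,0],0]
    - [[-0.016,0,0],[0,0,0],0]
    - [[-0.022,0,0],[0,0,0],0]
    - [[-0.03,0,0],[0,0,0],0]
    - [[-0.04,0,0],[0,0,0],0]

```text
time: 2.65
tool_pos: [0.5286, 0.2962, 0.0778]
tool_rot: [2.703, -0.0, 1.531]
contact_force: [0.2, -0.0, -0.4]
opening: 0.0005
grip_force: 0.0
```

Call:
arm_command:
  moves:
    - [[-0.012,0,0],[0,0,0],0]
    - [[-0.024,0,0],[0,0,0],0]
    - [[-0.036,0,0],[0,0,0],0]
    - [[-0.048,0,0],[0,0,0],0]
    - [[-0.06,0,0],[0,0,0],0]

```text
time: 3.15
tool_pos: [0.5261, 0.2358, 0.0774]
tool_rot: [2.704, 0.0, 1.531]
contact_force: [0.1, -0.6, -0.1]
opening: 0.0003
grip_force: 0.0
```

Call:
arm_command:
  moves:
    - [[-0.012,0,0],[0,0,0],0]
    - [[-0.024,0,0],[0,0,0],0]
    - [[-0.036,0,0],[0,0,0],0]
    - [[-0.045,0,0],[0,0,0],0]
    - [[-0.05,0,0],[0,0,0],0]

```text
time: 3.65
tool_pos: [0.5241, 0.1859, 0.0774]
tool_rot: [2.704, 0.0, 1.53]
contact_force: [-0.5, -0.3, -0.0]
opening: 0.0004
grip_force: 0.0
```

Call:
arm_command:
  moves:
    - [[-0.003,0,0],[0,0,0],0]
    - [[-0.006,0,0],[0,0,0],0]
    - [[-0.009,0,0],[0,0,0],0]
    - [[-0.012,0,0],[0,0,0],0]
    - [[-0.015,0,0],[0,0,0],0]

```text
time: 4.15
tool_pos: [0.5235, 0.1719, 0.0774]
tool_rot: [2.704, 0.0, 1.531]
contact_force: [-0.4, -0.3, 0.9]
opening: 0.0004
grip_force: 0.0
```

Call:
arm_command:
  moves:
    - [[-0.002,0,0],[0,0,0],0]
    - [[-0.004,0,0],[0,0,0],0]
    - [[-0.006,0,0],[0,0,0],0]
    - [[-0.008,0,0],[0,0,0],0]
    - [[-0.01,0,0],[0,0,0],0]

```text
time: 4.65
tool_pos: [0.5231, 0.1618, 0.0774]
tool_rot: [2.704, 0.0, 1.531]
contact_force: [-0.4, -0.2, 0.7]
opening: 0.0003
grip_force: 0.0
```

Call:
arm_command:
  moves:
    - [[-0.001,0,0],[0,0,0],0]
    - [[-0.003,0,0],[0,0,0],0]
    - [[-0.004,0,0],[0,0,0],0]
    - [[-0.005,0,0],[0,0,0],0]
    - [[-0.006,0,0],[0,0,0],0]

```text
time: 5.15
tool_pos: [0.5229, 0.1559, 0.0774]
tool_rot: [2.704, 0.0, 1.531]
contact_force: [-0.4, 0.0, -1.1]
opening: 0.0003
grip_force: 0.0
```

```bash
python3 - <<'E'
from h import *
im=robot.read_camera('scene');im2=robot.read_camera('side')
a=cv2.resize(im[145:235,255:400,::-1],(800,496),interpolation=cv2.INTER_CUBIC)
cv2.imwrite('pics/s2.png',a);go(bw(-.066,0.0055,.03),Rtilt())
r=im.astype(int);mk=(r[...,0]>90)&(r[...,1]<45)&(r[...,2]<50);mk[:160]=0;mk[235:]=0;mk[:,:255]=0;mk[:,400:]=0
ys,xs=np.nonzero(mk);print(len(xs),xs.min() if len(xs) else 0,xs.max() if len(xs) else 0,xs.mean(),ys.mean())
E
```

```text
shift [-0.0036 -0.0012  0.0051] turn [ 0.001 -0.001  0.002] t 5.25 rows 0.1
79 357 369 365.43037974683546 181.63291139240508
```

View pics/s2.png

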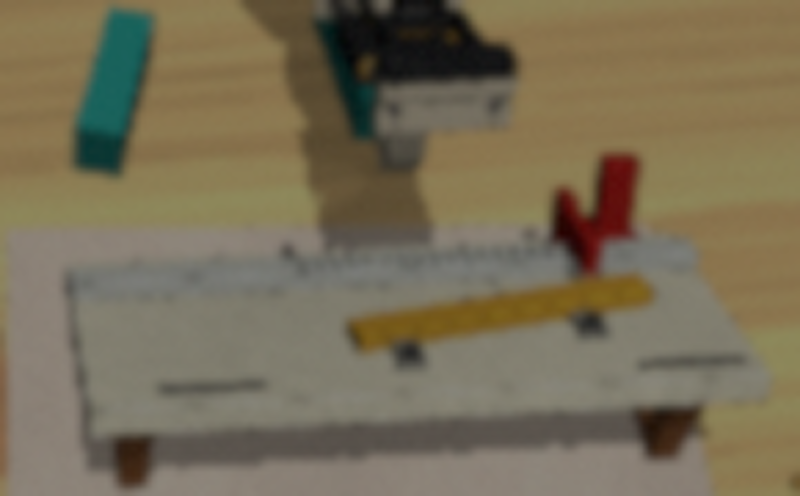

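```bash
python3 - <<'E'
from h import *
s=robot.observe();S=cam('scene');D=cam('side');p=s['tool_pos'];print(p,s['tool_rot'],s['opening'])
print(proj(S,p),((proj(S,p)-[255,145])*5.51).round(),'side',proj(D,p)/.64)
T=Ro.from_euler('xyz',s['tool_rot']).as_matrix();print(T.round(2))
print('at board w30?',((proj(S,bw(-.066,.0055,.03))-[255,145])*5.51).round(), ((proj(S,bw(-.066,.0055,.0))-[255,145])*5.51).round())
im=robot.read_camera('side');cv2.imwrite('pics/d2.png',cv2.resize(im[100:220,190:350,::-1],(800,600),interpolation=cv2.INTER_CUBIC))
E
```

```text
[0.52286625 0.15587914 0.07741233] [2.70400056e+00 9.79675818e-05 1.53063409e+00] 0.0006871953330906461
[326.49010722 184.3018948 ] [394. 217.] side [378.79796819 248.48502367]
[[ 0.04  0.91  0.42]
 [ 1.   -0.04 -0.02]
 [-0.    0.42 -0.91]]
at board w30? [387. 223.] [384. 266.]
```

View pics/d2.png

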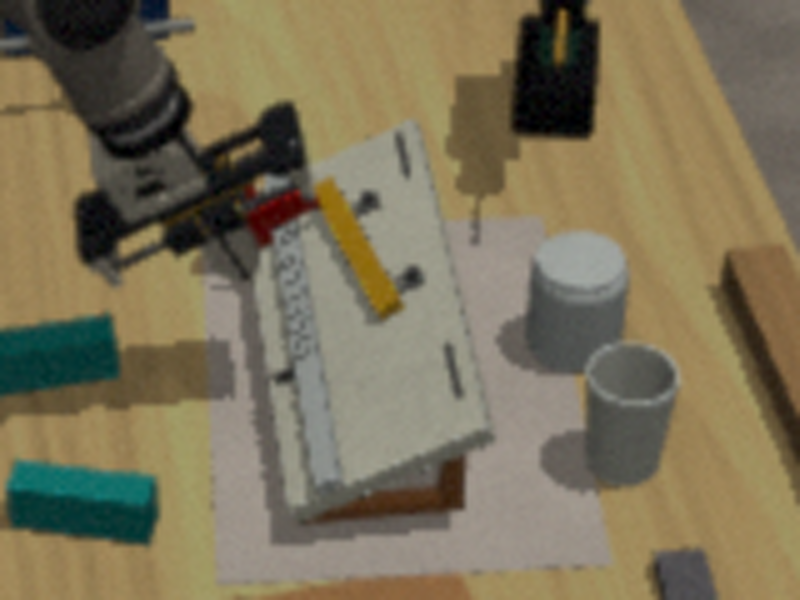

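```bash
python3 - <<'E'
from h import *
S=cam('scene');D=cam('side');s=robot.observe();T=Ro.from_euler('xyz',s['tool_rot']).as_matrix()
X,e=tri([(S,np.array([255+400/5.517,145+165/5.514])),(D,np.array([190+248/5,100+275/5]))]);print(X,e,T.T@(X-s['tool_pos']))
m=cam('wrist');im=robot.read_camera('wrist');print(proj(m,s['tool_pos'])/.64)
cv2.imwrite('pics/w2.png',cv2.resize(im[:,:,::-1],(800,600),interpolation=cv2.INTER_CUBIC))
E
```

```text
[0.5093005  0.15548142 0.10510363] [array([-0.7,  1.1]), array([-0.7, -0.8])] [-0.00100825 -0.00057397 -0.03080087]
[396.89679185 341.62814421]
```

View pics/w2.png

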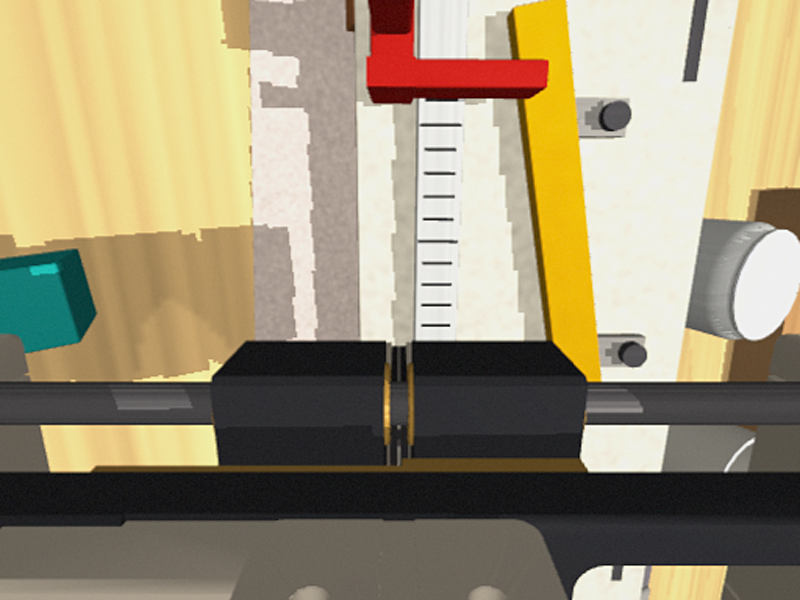

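```bash
python3 - <<'E'
from h import *
s=robot.observe();T=Ro.from_euler('xyz',s['tool_rot']).as_matrix();m=cam('wrist')
for x in(.0095,0,-.0095):
  for z in(0,-.03,-.06):
    print(x,z,[(proj(m,s['tool_pos']+T@[x,y,z])/.64).round() for y in(-.019,0,.019)])
# where does the tool point fall on the sloped board, normal-wise
l=Rz(-GP[3])@(s['tool_pos']-GP[:3]);print('w',-(l[0])*s25+(l[2]-.075)*c25,'u',l[0]*c25+(l[2]-.075)*s25,'v',l[1])
E
```

```text
0.0095 0 [array([353., 321.]), array([397., 321.]), array([441., 321.])]
0.0095 -0.03 [array([345., 344.]), array([397., 344.]), array([448., 344.])]
0.0095 -0.06 [array([334., 378.]), array([396., 378.]), array([458., 378.])]
0 0 [array([353., 342.]), array([397., 342.]), array([440., 342.])]
0 -0.03 [array([346., 368.]), array([397., 368.]), array([448., 368.])]
0 -0.06 [array([335., 406.]), array([396., 406.]), array([457., 406.])]
-0.0095 0 [array([354., 362.]), array([397., 362.]), array([440., 362.])]
-0.0095 -0.03 [array([346., 392.]), array([397., 392.]), array([447., 392.])]
-0.0095 -0.06 [array([336., 434.]), array([396., 434.]), array([457., 434.])]
w 0.03509760632596082 u -0.06480968374651173 v 0.009188092491009967
```

Neither the scene nor the wrist picture shows the rider moved. The visible fingertips end about 31 mm behind the reported TCP, by scene+side triangulation and by the wrist view (row 344), so the fingers passed over the tab. I'll treat the real tip as TCP − 30.5 mm along the tool z, and check where the body sits.

```bash
cat >> h.py <<'E'
TIP=.0305
def got(p,R): go(np.asarray(p)+R[:,2]*TIP,R)   # p = wanted real fingertip
E
python3 - <<'E'
from h import *
s=robot.observe();T=Ro.from_euler('xyz',s['tool_rot']).as_matrix();S=cam('scene')
f=lambda v:((proj(S,s['tool_pos']+T@np.array(v))-[255,145])*5.515).round()
for z in(-.066,-.0965):
  for y in(.05,.095): print(z,y,f([-.0375,y,z]),f([.0375,y,z]),'0',f([0,y,z]))
got(bw(-.066,.19,.045),Rtilt())
E
```

```text
-0.066 0.05 [357. 159.] [487. 152.] 0 [422. 156.]
-0.066 0.095 [374. 196.] [510. 188.] 0 [442. 192.]
-0.0965 0.05 [360. 110.] [492. 103.] 0 [426. 107.]
-0.0965 0.095 [378. 146.] [515. 138.] 0 [446. 142.]
shift [ 0.1808 -0.0009  0.0207] turn [ 0.001 -0.001  0.002] t 5.35 rows 3.6
```

Call:
arm_command:
  moves:
    - [[0.01,0,-0.015],[0,0,0],0]
    - [[0.055,0,-0.015],[0,0,0],0]
    - [[0.1,0,-0.015],[0,0,0],0]
    - [[0.145,0,-0.015],[0,0,0],0]
    - [[0.181,0,-0.015],[0,0,0],0]

```text
time: 5.85
tool_pos: [0.5237, 0.3397, 0.0912]
tool_rot: [2.703, -0.001, 1.532]
contact_force: [0.6, -0.2, 0.0]
opening: 0.0003
grip_force: 0.0
```

Call:
arm_command:
  moves:
    - [[0,-0.001,0.01],[0,0,0],0]
    - [[0,-0.001,0.03],[0,0,0],0]
    - [[0,-0.001,0.045],[0,0,0],0]
    - [[0,-0.001,0.045],[0,0,0],0]
    - [[-0.008,-0.001,0.045],[0,0,0],0]

```text
time: 6.35
tool_pos: [0.5417, 0.328, 0.0495]
tool_rot: [2.704, 0.0, 1.531]
contact_force: [0.7, -1.4, -0.3]
opening: 0.0004
grip_force: 0.0
```

Call:
arm_command:
  moves:
    - [[-0.006,0,0],[0,0,0],0]
    - [[-0.012,0,0],[0,0,0],0]
    - [[-0.018,0,0],[0,0,0],0]
    - [[-0.025,0,0],[0,0,0],0]
    - [[-0.032,0,0],[0,0,0],0]

```text
time: 6.85
tool_pos: [0.5405, 0.2961, 0.0503]
tool_rot: [2.703, -0.001, 1.531]
contact_force: [0.9, 0.5, -0.0]
opening: 0.0004
grip_force: 0.6
```

```bash
python3 - <<'E'
from h import *
print(robot.observe()['contact_force']);got(bw(-.066,.0055,.04),Rtilt())
E
```

```text
[ 0.85739863  0.47905533 -0.03173184]
shift [-0.1444 -0.0006 -0.0041] turn [ 0.002 -0.001  0.002] t 6.85 rows 2.9
```

Contact is plausible: grip force reads 0.6 N and y force is up. I carry on, slowing near zero.

Call:
arm_command:
  moves:
    - [[-0.012,0,0],[0,0,0],0]
    - [[-0.024,0,0],[0,0,0],0]
    - [[-0.036,0,0],[0,0,0],0]
    - [[-0.048,0,0],[0,0,0],0]
    - [[-0.06,0,0],[0,0,0],0]

```text
time: 7.35
tool_pos: [0.5377, 0.2352, 0.0498]
tool_rot: [2.704, 0.0, 1.53]
contact_force: [0.4, 0.5, -0.3]
opening: 0.0
grip_force: 0.6
```

Call:
arm_command:
  moves:
    - [[-0.012,0,0],[0,0,0],0]
    - [[-0.024,0,0],[0,0,0],0]
    - [[-0.036,0,0],[0,0,0],0]
    - [[-0.048,0,0],[0,0,0],0]
    - [[-0.058,0,0],[0,0,0],0]

```text
time: 7.85
tool_pos: [0.5352, 0.1772, 0.0496]
tool_rot: [2.705, 0.0, 1.53]
contact_force: [-1.0, 1.8, 0.6]
opening: 0.0003
grip_force: 0.6
```

Call:
arm_command:
  moves:
    - [[-0.004,0,0],[0,0,0],0]
    - [[-0.008,0,0],[0,0,0],0]
    - [[-0.012,0,0],[0,0,0],0]
    - [[-0.016,0,0],[0,0,0],0]
    - [[-0.02,0,0],[0,0,0],0]

```text
time: 8.35
tool_pos: [0.5347, 0.1584, 0.0497]
tool_rot: [2.704, 0.0, 1.531]
contact_force: [-1.3, 1.4, -0.9]
opening: 0.0004
grip_force: 0.5
```

Call:
arm_command:
  moves:
    - [[-0.001,0,0],[0,0,0],0]
    - [[-0.002,0,0],[0,0,0],0]
    - [[-0.003,0,0],[0,0,0],0]
    - [[-0.004,0,0],[0,0,0],0]
    - [[-0.005,0,0],[0,0,0],0]

```text
time: 8.85
tool_pos: [0.5346, 0.1535, 0.0498]
tool_rot: [2.704, 0.0, 1.531]
contact_force: [-0.8, 0.8, -1.2]
opening: 0.0004
grip_force: 0.5
```

Call:
arm_command:
  moves:
    - [[-0.001,0,0],[0,0,0],0]
    - [[-0.002,0,0],[0,0,0],0]
    - [[-0.003,0,0],[0,0,0],0]
    - [[-0.004,0,0],[0,0,0],0]
    - [[-0.004,0,0],[0,0,0],0]

```text
time: 9.35
tool_pos: [0.5347, 0.1529, 0.0501]
tool_rot: [2.701, -0.004, 1.534]
contact_force: [-3.9, 23.3, -2.0]
opening: 0.0008
grip_force: 11.6
```

```bash
python3 - <<'E'
from h import *
im=robot.read_camera('wrist');m=cam('wrist');r=im.astype(int)
mk=((r[...,0]>2.2*r[...,1])&(r[...,0]>60)).astype('u1')
n,l,st,c=cv2.connectedComponentsWithStats(mk)
print([(x.tolist()) for x in st[1:] if x[4]>40]);np.savez('w3.npz',im=im,**m)
got(bw(-.066,.0055,.04),Rtilt());print(robot.observe()['contact_force'])
print('exp face top edge',proj(m,bw(-.041,-.05,.038)),'tab top far', proj(m,bw(-.066,-.015,.063)))
E
```

```text
[[254, 273, 2, 25, 45]]
shift [-0.0011 -0.0004 -0.0042] turn [ 0.004 -0.006  0.003] t 9.4 rows 0.1
[-2.89440039 22.46186369 -3.07453871]
exp face top edge [293.44368474 322.66780712] tab top far [253.11906327 296.17777302]
```

Call:
arm_command:
  moves:
    - [[0.006,0,0],[0,0,0],0]
    - [[0.012,0,-0.005],[0,0,0],0]
    - [[0.012,0,-0.05],[0,0,0],0]
    - [[0.012,0,-0.1],[0,0,0],0]
    - [[0.012,0,-0.13],[0,0,0],0]

```text
time: 9.9
tool_pos: [0.4794, 0.164, 0.1705]
tool_rot: [2.702, -0.001, 1.531]
contact_force: [-0.2, 0.2, 0.5]
opening: 0.0003
grip_force: 0.0
```

```bash
cat >> h.py <<'E'
BP=np.array([.4362,-.1746,0]);BY=.824
def bt(x,y,z): return Rz(BY)@np.array([x,y,z])+BP
E
python3 - <<'E'
from h import *
im=robot.read_camera('wrist');m=cam('wrist');r=im.astype(int)
mk=((r[...,0]>2.2*r[...,1])&(r[...,0]>60)).astype('u1');mk[225:]=0
n,l,st,c=cv2.connectedComponentsWithStats(mk)
print([(x.tolist()) for x in st[1:] if x[4]>40])
got(bt(-.09,0,.17),Rdown(BY))
E
```

```text
[[244, 193, 16, 32, 435]]
shift [-0.4091 -0.0949 -0.0078] turn [ 0.426 -0.16   0.695] t 9.95 rows 8.4
```

Call:
arm_command:
  moves:
    - [[-0.045,-0.01,-0.005],[0.04,-0.015,0.07],0.06]
    - [[-0.09,-0.02,-0.01],[0.09,-0.03,0.14],0.06]
    - [[-0.135,-0.03,-0.01],[0.13,-0.05,0.21],0.06]
    - [[-0.18,-0.04,-0.01],[0.18,-0.065,0.28],0.06]
    - [[-0.225,-0.05,-0.01],[0.22,-0.08,0.35],0.06]

```text
time: 10.45
tool_pos: [0.421, -0.0608, 0.156]
tool_rot: [2.933, -0.036, 1.171]
contact_force: [0.3, 0.2, -0.3]
opening: 0.036
grip_force: 0.0
```

```bash
python3 - <<'E'
from h import *
got(bt(-.09,0,.17),Rdown(BY))
E
```

```text
shift [-0.184   0.025   0.0154] turn [ 0.2   -0.072  0.342] t 10.45 rows 3.7
```

Call:
arm_command:
  moves:
    - [[-0.045,0.006,0.004],[0.05,-0.018,0.085],0.06]
    - [[-0.09,0.012,0.008],[0.1,-0.036,0.17],0.06]
    - [[-0.135,0.018,0.012],[0.15,-0.054,0.255],0.06]
    - [[-0.184,0.025,0.0154],[0.2,-0.072,0.342],0.06]
    - [[-0.184,0.025,0.0154],[0.2,-0.072,0.342],0.06]

```text
time: 10.95
tool_pos: [0.3756, -0.2448, 0.1387]
tool_rot: [3.14, 0.003, 0.819]
contact_force: [0.7, 0.0, -0.3]
opening: 0.0598
grip_force: 0.0
```

```bash
python3 - <<'E'
from h import *
got(bt(-.09,0,.17),Rdown(BY))
m=cam('wrist');im=robot.read_camera('wrist');np.savez('w4.npz',im=im,**m)
cv2.imwrite('pics/w4.png',cv2.resize(im[:,:,::-1],(800,600),interpolation=cv2.INTER_CUBIC))
for P in((-.055,-.016),(-.055,.016),(.055,.016),(.055,-.016)): print((proj(m,bt(*P,.044))/.64).round())
E
```

```text
shift [ 0.0027 -0.0032 -0.0008] turn [ 0.001  0.003 -0.005] t 10.95 rows 0.1
[418. 232.]
[366. 232.]
[362.  33.]
[419.  33.]
```

View pics/w4.png

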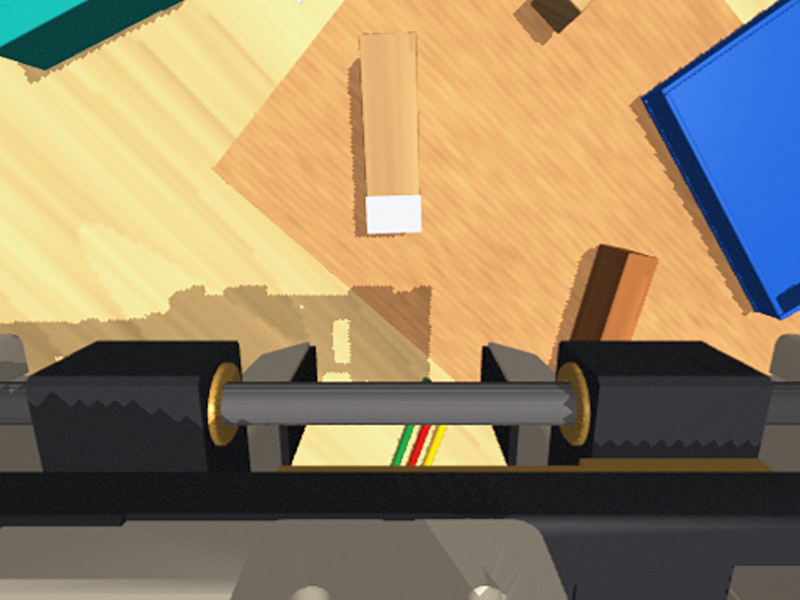

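The picture shows the batten clearly. Its top-face corners are white (367,234) and (421,232), bare (359,34) and (417,32), so it is turned about 0.02 rad more than first fitted. The dark offcut is at (610,290), and the tray's rim corners are near (641,98) and (762,318).

```bash
python3 - <<'E'
from h import *
z=np.load('w4.npz');m={k:z[k] for k in('fx','fy','cx','cy','R','t')};k=.64
P=[plane(m,k*np.array(c),.044) for c in((367,234),(421,232),(359,34),(417,32))]
w=(P[0]+P[1])/2;b=(P[2]+P[3])/2;d=b-w;print('c',(w+b)/2,'yaw',np.arctan2(d[1],d[0]),'len',np.linalg.norm(d),'wid',np.linalg.norm(P[0]-P[1]),np.linalg.norm(P[2]-P[3]))
for c in((641,98),(762,318)): print('tray',plane(m,k*np.array(c),.026))
t=Rz(-.127)
for a in((-.065,.09),(-.065,-.09)): print('tray pred',t@np.array([*a,0])+[.6277,-.365,0])
E
```

```text
c [ 0.43584432 -0.17472035  0.044     ] yaw 0.8471677036453361 len 0.11041789959317923 wid 0.033214932684011635 0.03218789944823227
tray [ 0.56378271 -0.26048101  0.026     ]
tray [ 0.54244203 -0.43186138  0.026     ]
tray pred [ 0.57462279 -0.267492    0.        ]
tray pred [ 0.55182419 -0.44604234  0.        ]
```

```bash
sed -i 's/^BP=.*/BP=np.array([.4358,-.1747,0]);BY=.847/' h.py; python3 - <<'E'
from h import *
got(bt(-.005,0,.08),Rdown(BY)); got(bt(-.005,0,.016),Rdown(BY))
E
```

```text
shift [ 0.0853 -0.0014  0.089 ] turn [ 0.     0.001 -0.025] t 11.0 rows 2.5
shift [ 0.0854 -0.0015  0.153 ] turn [ 0.     0.001 -0.025] t 11.0 rows 3.5
```

Call:
arm_command:
  moves:
    - [[0.03,0,0.02],[0,0,-0.025],0.06]
    - [[0.06,-0.001,0.045],[0,0,-0.025],0.06]
    - [[0.085,-0.0015,0.07],[0,0,-0.025],0.06]
    - [[0.085,-0.0015,0.085],[0,0,-0.025],0.06]
    - [[0.085,-0.0015,0.085],[0,0,-0.025],0.06]
  squeeze: 18

```text
time: 11.5
tool_pos: [0.4312, -0.173, 0.0525]
tool_rot: [-3.138, 0.001, 0.855]
contact_force: [-0.2, 0.4, 0.1]
opening: 0.0604
grip_force: 0.0
```

```bash
python3 - <<'E'
from h import *
got(bt(-.005,0,.016),Rdown(BY))
E
```

```text
shift [-0.0032  0.0047  0.067 ] turn [-0.004  0.001  0.008] t 11.5 rows 1.3
```

Call:
arm_command:
  moves:
    - [[-0.003,0.004,0.01],[-0.004,0,0.008],0.06]
    - [[-0.003,0.004,0.03],[-0.004,0,0.008],0.06]
    - [[-0.003,0.004,0.05],[-0.004,0,0.008],0.06]
    - [[-0.003,0.004,0.06],[-0.004,0,0.008],0.06]
    - [[-0.003,0.004,0.06],[-0.004,0,0.008],0.06]

```text
time: 12.0
tool_pos: [0.4328, -0.1806, -0.0066]
tool_rot: [3.138, 0.001, 0.843]
contact_force: [0.4, 0.2, -0.0]
opening: 0.0598
grip_force: 0.0
```

```bash
python3 - <<'E'
from h import *
print(robot.observe()['contact_force']);got(bt(-.005,0,.016),Rdown(BY))
E
```

```text
[ 0.43047742  0.24421811 -0.03627855]
shift [ 0.0014 -0.0017  0.0079] turn [ 0.003  0.001 -0.004] t 12.0 rows 0.2
```

Call:
arm_command:
  moves:
    - [[0.001,-0.0015,0.006],[0.003,0,-0.004],0.06]
    - [[0.001,-0.0015,0.006],[0.003,0,-0.004],0.02]
    - [[0.001,-0.0015,0.006],[0.003,0,-0.004],0.02]
    - [[0.001,-0.0015,0.006],[0.003,0,-0.004],0.02]
    - [[0.001,-0.0015,0.006],[0.003,0,-0.004],0.02]

```text
time: 12.5
tool_pos: [0.4332, -0.1789, -0.0117]
tool_rot: [3.139, 0.001, 0.848]
contact_force: [-0.6, 1.0, 0.4]
opening: 0.0328
grip_force: 0.2
```

Call:
arm_command:
  moves:
    - [[0,0,0],[0,0,0],0.02]
    - [[0,0,0],[0,0,0],0.02]
    - [[0,0,-0.005],[0,0,0],0.02]
    - [[0,0,-0.02],[0,0,0],0.02]
    - [[0,0,-0.05],[0,0,0],0.02]

```text
time: 13.0
tool_pos: [0.4314, -0.1779, 0.0371]
tool_rot: [-3.138, 0.001, 0.848]
contact_force: [0.7, -0.1, -0.2]
opening: 0.0317
grip_force: 18.0
```

```bash
python3 - <<'E'
from h import *
print(bw(-.012,-.125,.07));go(bw(-.012,-.125,.07),Rtilt())
E
```

```text
[0.55032825 0.02050901 0.13137013]
shift [ 0.2273 -0.0424 -0.0945] turn [-0.423  0.149 -0.67 ] t 13.0 rows 5.4
```

Call:
arm_command:
  moves:
    - [[0.015,-0.003,-0.045],[-0.075,0.026,-0.12],0.02]
    - [[0.06,-0.011,-0.09],[-0.15,0.053,-0.24],0.02]
    - [[0.105,-0.02,-0.1],[-0.226,0.08,-0.36],0.02]
    - [[0.15,-0.028,-0.1],[-0.3,0.106,-0.475],0.02]
    - [[0.19,-0.036,-0.098],[-0.37,0.13,-0.58],0.02]

```text
time: 13.5
tool_pos: [0.5329, -0.0105, 0.1379]
tool_rot: [2.748, -0.015, 1.443]
contact_force: [1.2, -0.8, -0.5]
opening: 0.0316
grip_force: 18.0
```

```bash
python3 - <<'E'
from h import *
go(bw(-.012,-.125,.05),Rtilt())
E
```

```text
shift [0.0333 0.0105 0.0316] turn [-0.042  0.021 -0.084] t 13.5 rows 0.9
```

Call:
arm_command:
  moves:
    - [[0.012,0.004,0.01],[-0.02,0.01,-0.04],0.02]
    - [[0.024,0.008,0.02],[-0.042,0.021,-0.08],0.02]
    - [[0.033,0.01,0.031],[-0.042,0.021,-0.084],0.02]
    - [[0.033,0.01,0.031],[-0.042,0.021,-0.084],0.02]
    - [[0.033,0.01,0.031],[-0.042,0.021,-0.084],0.02]

```text
time: 14.0
tool_pos: [0.5564, 0.0181, 0.1113]
tool_rot: [2.713, -0.001, 1.525]
contact_force: [0.4, -0.2, -0.7]
opening: 0.0319
grip_force: 18.0
```

```bash
python3 - <<'E'
from h import *
print(robot.observe()['contact_force']);go(bw(-.012,-.125,-.0117),Rtilt())
E
```

```text
[ 0.35417463 -0.18558075 -0.71007333]
shift [0.0022 0.0034 0.0609] turn [-0.007  0.001 -0.004] t 14.0 rows 1.2
```

Call:
arm_command:
  moves:
    - [[0.002,0.003,0.02],[-0.007,0,-0.004],0.02]
    - [[0.002,0.003,0.04],[-0.007,0,-0.004],0.02]
    - [[0.002,0.003,0.05],[-0.007,0,-0.004],0.02]
    - [[0.002,0.003,0.054],[-0.007,0,-0.004],0.02]
    - [[0.002,0.003,0.054],[-0.007,0,-0.004],0.02]

```text
time: 14.5
tool_pos: [0.582, 0.0186, 0.0635]
tool_rot: [2.705, 0.001, 1.527]
contact_force: [0.4, 0.5, -1.5]
opening: 0.0318
grip_force: 18.0
```

Call:
arm_command:
  moves:
    - [[0,0,0.001],[0,0,0],0.02]
    - [[0,0,0.002],[0,0,0],0.02]
    - [[0,0,0.003],[0,0,0],0.02]
    - [[0,0,0.003],[0,0,0],0.02]
    - [[0,0,0.003],[0,0,0],0.02]

```text
time: 15.0
tool_pos: [0.5833, 0.0189, 0.061]
tool_rot: [2.704, 0.001, 1.528]
contact_force: [0.6, 0.4, -1.2]
opening: 0.0319
grip_force: 18.0
```

```bash
python3 - <<'E'
from h import *
print(robot.observe()['contact_force']);go(bw(-.012,-.125,-.0117),Rtilt())
E
```

```text
[ 0.58206273  0.42780773 -1.19988352]
shift [ 0.0002 -0.0002  0.0039] turn [ 0.001  0.001 -0.001] t 15.0 rows 0.1
```

Call:
arm_command:
  moves:
    - [[0,0,0.001],[0,0,0],0.02]
    - [[0,0,0.002],[0,0,0],0.02]
    - [[0,0,0.003],[0,0,0],0.02]
    - [[0,0,0.003],[0,0,0],0.02]
    - [[0,0,0.003],[0,0,0],0.02]

```text
time: 15.5
tool_pos: [0.5841, 0.019, 0.0595]
tool_rot: [2.704, 0.001, 1.528]
contact_force: [-13.0, -0.9, 16.8]
opening: 0.0325
grip_force: 18.0
```

Call:
arm_command:
  moves:
    - [[0,0,0.001],[0,0,0],0.02]
    - [[0,0,0.002],[0,0,0],0.02]
    - [[0,0,0.002],[0,0,0],0.02]
    - [[0,0,0.002],[0,0,0],0.02]
    - [[0,0,0.002],[0,0,0],0.02]

```text
time: 16.0
tool_pos: [0.5849, 0.019, 0.0578]
tool_rot: [2.704, 0.001, 1.528]
contact_force: [-13.4, 0.0, 19.0]
opening: 0.0318
grip_force: 18.0
```

Call:
arm_command:
  moves:
    - [[0,0,-0.001],[0,0,0],0.02]
    - [[0,-0.002,-0.0015],[0,0,0],0.02]
    - [[0,-0.004,-0.0015],[0,0,0],0.02]
    - [[0,-0.005,-0.0015],[0,0,0],0.02]
    - [[0,-0.005,-0.0015],[0,0,0],0.02]

```text
time: 16.5
tool_pos: [0.5809, 0.0189, 0.056]
tool_rot: [2.703, 0.001, 1.528]
contact_force: [-0.4, 0.1, 4.8]
opening: 0.0319
grip_force: 18.0
```

Call:
arm_command:
  moves:
    - [[0,-0.001,0],[0,0,0],0.02]
    - [[0,-0.002,0],[0,0,0],0.02]
    - [[0,-0.003,0],[0,0,0],0.02]
    - [[0,-0.003,0],[0,0,0],0.02]
    - [[0,-0.003,0],[0,0,0],0.02]

```text
time: 17.0
tool_pos: [0.578, 0.019, 0.0547]
tool_rot: [2.703, 0.001, 1.528]
contact_force: [-0.1, -0.8, 5.8]
opening: 0.0321
grip_force: 18.0
```

```bash
sed -i 's/^GP=.*/GP=np.array([.596,.1437,0,-.042])/' h.py; python3 - <<'E'
from h import *
f=robot.observe()['contact_force'];print(f,Rtilt().T@f);go(bw(-.019,-.125,-.0117),Rtilt())
E
```

```text
[-0.11388655 -0.8019698   5.81960604] [-0.8060444   2.3868645  -5.30821161]
shift [ 0.0003  0.0011 -0.0013] turn [ 0.002  0.001 -0.001] t 17.0 rows 0.0
```

Call:
arm_command:
  moves:
    - [[0,-0.001,0],[0,0,0],0.02]
    - [[0,-0.002,0],[0,0,0],0.02]
    - [[0,-0.0025,0],[0,0,0],0.02]
    - [[0,-0.0025,0],[0,0,0],0.02]
    - [[0,-0.0025,0],[0,0,0],0.02]

```text
time: 17.5
tool_pos: [0.576, 0.0191, 0.0538]
tool_rot: [2.703, 0.001, 1.527]
contact_force: [-0.1, -0.5, 5.2]
opening: 0.0319
grip_force: 18.0
```

```bash
python3 - <<'E'
from h import *
f=robot.observe()['contact_force'];print(f,Rtilt().T@f);go(bw(-.019,-.125,-.0117),Rtilt())
im=robot.read_camera('wrist');m=cam('wrist');np.savez('w5.npz',im=im,**m)
cv2.imwrite('pics/w5.png',im[:,:,::-1])
E
```

```text
[-0.10264443 -0.53935676  5.23878713] [-0.54319092  2.14158624 -4.78172397]
shift [ 0.0003  0.0033 -0.0013] turn [ 0.002  0.001 -0.001] t 17.5 rows 0.1
```

Call:
arm_command:
  moves:
    - [[0,-0.001,0],[0,0,0],0.02]
    - [[0,-0.002,0],[0,0,0],0.02]
    - [[0,-0.0025,0],[0,0,0],0.02]
    - [[0,-0.0025,0],[0,0,0],0.02]
    - [[0,-0.0025,0],[0,0,0],0.02]

```text
time: 18.05
tool_pos: [0.576, 0.019, 0.0538]
tool_rot: [2.698, 0.001, 1.527]
contact_force: [8.5, 2.3, 3.3]
opening: 0.032
grip_force: 18.0
```

```bash
python3 - <<'E'
from h import *
f=robot.observe()['contact_force'];print(f,Rtilt().T@f);go(bw(-.019,-.125,-.0117),Rtilt())
E
```

```text
[8.52337123 2.28908952 3.32227168] [2.64494719 9.03492972 0.54733571]
shift [ 0.0004  0.0034 -0.0012] turn [ 0.007  0.001 -0.001] t 18.05 rows 0.1
```

Call:
arm_command:
  moves:
    - [[0,0.001,0],[0,0,0],0.032]
    - [[0,0.0015,0],[0,0,0],0.05]
    - [[0,0.0015,0],[0,0,0],0.05]
    - [[0,0.0015,0],[0,0,0],0.05]
    - [[0,0.0015,0],[0,0,0],0.05]

```text
time: 18.55
tool_pos: [0.5735, 0.0194, 0.052]
tool_rot: [2.707, 0.0, 1.528]
contact_force: [-0.9, -0.7, -0.4]
opening: 0.0499
grip_force: 0.0
```

Call:
arm_command:
  moves:
    - [[0,0,-0.015],[0,0,0],0.05]
    - [[0,0,-0.04],[0,0,0],0.05]
    - [[-0.02,0,-0.05],[0,0,0],0.0]
    - [[-0.055,0,-0.05],[0,0,0],0.0]
    - [[-0.08,0,-0.05],[0,0,0],0.0]

```text
time: 19.05
tool_pos: [0.5496, -0.0607, 0.0986]
tool_rot: [2.704, 0.001, 1.529]
contact_force: [-0.3, -0.0, 0.3]
opening: 0.0304
grip_force: 0.0
```

```bash
sed -i 's/^GP=.*/GP=np.array([.5929,.1437,-.0014,-.042])/' h.py; python3 - <<'E'
from h import *
print(robot.observe()['opening']);got(bw(-.019,-.205,.02),Rtilt())
im=robot.read_camera('wrist');m=cam('wrist');np.savez('w6.npz',im=im,**m)
cv2.imwrite('pics/w6.png',cv2.resize(im[:,:,::-1],(800,600),interpolation=cv2.INTER_CUBIC))
E
```

```text
0.03041558131509523
shift [0.0011 0.0018 0.0478] turn [0.001 0.001 0.   ] t 19.05 rows 1.0
```

View pics/w6.png

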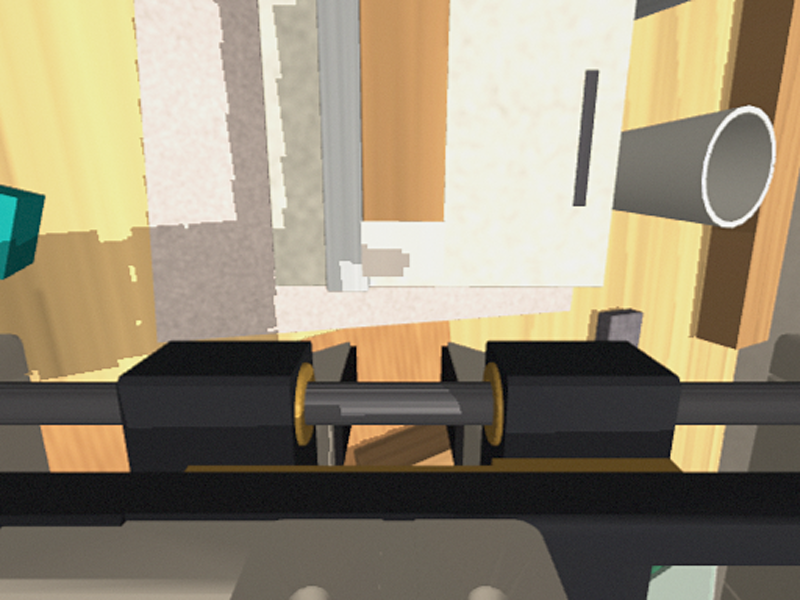

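The picture shows the batten flat against the lower fence; its white end blends with the board near (400,240). Next I lower behind it and push gently.

Call:
arm_command:
  moves:
    - [[0,0.001,0.015],[0,0,0],0]
    - [[0,0.0015,0.03],[0,0,0],0]
    - [[0,0.0015,0.045],[0,0,0],0]
    - [[0,0.0015,0.045],[0,0,0],0]
    - [[0,0.0015,0.045],[0,0,0],0]

```text
time: 19.6
tool_pos: [0.5697, -0.0603, 0.0577]
tool_rot: [2.706, 0.0, 1.528]
contact_force: [-0.1, -0.5, -0.1]
opening: 0.0008
grip_force: 0.0
```

Call:
arm_command:
  moves:
    - [[0.006,0,0],[0,0,0],0]
    - [[0.012,0,0],[0,0,0],0]
    - [[0.018,0,0],[0,0,0],0]
    - [[0.022,0,0],[0,0,0],0]
    - [[0.027,0,0],[0,0,0],0]

```text
time: 20.1
tool_pos: [0.5715, -0.0332, 0.0584]
tool_rot: [2.704, 0.001, 1.528]
contact_force: [-0.3, -1.7, 1.3]
opening: 0.0004
grip_force: 0.6
```

Call:
arm_command:
  moves:
    - [[0.005,0,0],[0,0,0],0]
    - [[0.01,0,0],[0,0,0],0]
    - [[0.015,0,0],[0,0,0],0]
    - [[0.021,0,0],[0,0,0],0]
    - [[0.027,0,0],[0,0,0],0]

```text
time: 20.6
tool_pos: [0.5728, -0.0066, 0.0582]
tool_rot: [2.704, 0.001, 1.527]
contact_force: [-0.3, -2.1, 2.1]
opening: 0.0004
grip_force: 1.5
```

Call:
arm_command:
  moves:
    - [[0.007,0,0],[0,0,0],0]
    - [[0.014,0,0],[0,0,0],0]
    - [[0.021,0,0],[0,0,0],0]
    - [[0.028,0,0],[0,0,0],0]
    - [[0.035,0,0],[0,0,0],0]

```text
time: 21.1
tool_pos: [0.5744, 0.0285, 0.0582]
tool_rot: [2.704, 0.001, 1.527]
contact_force: [0.9, -2.3, 1.3]
opening: 0.0008
grip_force: 1.4
```

```bash
python3 - <<'E'
from h import *
f=robot.observe()['contact_force'];print(Rtilt().T@f);got(bw(-.019,-.0435,.02),Rtilt())
im=robot.read_camera('scene');
r=im.astype(int);mk=(r[...,0]>90)&(r[...,1]<45)&(r[...,2]<50);mk[:145]=0;mk[235:]=0;mk[:,:255]=0;mk[:,400:]=0
ys,xs=np.nonzero(mk);print(len(xs),xs.min(),xs.max())
m=cam('scene')
for v in(-.05,.0,.076):print(proj(m,bw(-.041,v,.038)),proj(m,bw(-.066,v+.046,.063)))
E
```

```text
[-2.30797947  1.47594521 -0.76116688]
shift [ 0.0724 -0.0002  0.0022] turn [ 0.001  0.001 -0.001] t 21.1 rows 1.4
79 327 338
[310.1925143  187.03452941] [322.88354865 176.07800248]
[325.27509812 186.22227461] [337.8042195  175.29079847]
[348.10813881 184.99262809] [360.39300308 174.09903029]
```

Call:
arm_command:
  moves:
    - [[0.008,0,0],[0,0,0],0]
    - [[0.016,0,0],[0,0,0],0]
    - [[0.024,0,0],[0,0,0],0]
    - [[0.032,0,0],[0,0,0],0]
    - [[0.04,0,0],[0,0,0],0]

```text
time: 21.65
tool_pos: [0.5759, 0.0684, 0.058]
tool_rot: [2.704, 0.001, 1.528]
contact_force: [1.3, -2.8, 1.3]
opening: 0.0002
grip_force: 1.3
```

Call:
arm_command:
  moves:
    - [[0.004,0,0],[0,0,0],0]
    - [[0.007,0,0],[0,0,0],0]
    - [[0.01,0,0],[0,0,0],0]
    - [[0.013,0,0],[0,0,0],0]
    - [[0.016,0,0],[0,0,0],0]

```text
time: 22.15
tool_pos: [0.5766, 0.0842, 0.058]
tool_rot: [2.704, 0.001, 1.527]
contact_force: [1.4, -2.9, 0.8]
opening: 0.0003
grip_force: 1.4
```

Call:
arm_command:
  moves:
    - [[0.001,0,0],[0,0,0],0]
    - [[0.002,0,0],[0,0,0],0]
    - [[0.003,0,0],[0,0,0],0]
    - [[0.004,0,0],[0,0,0],0]
    - [[0.005,0,0],[0,0,0],0]

```text
time: 22.65
tool_pos: [0.5768, 0.0892, 0.058]
tool_rot: [2.704, 0.001, 1.528]
contact_force: [1.7, -4.2, 1.1]
opening: 0.0004
grip_force: 1.7
```

Call:
arm_command:
  moves:
    - [[0.001,0,0],[0,0,0],0]
    - [[0.002,0,0],[0,0,0],0]
    - [[0.003,0,0],[0,0,0],0]
    - [[0.003,0,0],[0,0,0],0]
    - [[0.003,0,0],[0,0,0],0]

```text
time: 23.15
tool_pos: [0.5764, 0.0924, 0.0576]
tool_rot: [2.705, 0.001, 1.528]
contact_force: [0.3, -0.6, -0.0]
opening: 0.0005
grip_force: 0.8
```

Call:
arm_command:
  moves:
    - [[0.0005,0,0],[0,0,0],0]
    - [[0.001,0,0],[0,0,0],0]
    - [[0.0015,0,0],[0,0,0],0]
    - [[0.002,0,0],[0,0,0],0]
    - [[0.0025,0,0],[0,0,0],0]

```text
time: 23.65
tool_pos: [0.5766, 0.0948, 0.0577]
tool_rot: [2.705, 0.001, 1.528]
contact_force: [-0.1, -2.5, 0.3]
opening: 0.0005
grip_force: 0.7
```

Call:
arm_command:
  moves:
    - [[0.0005,0,0],[0,0,0],0]
    - [[0.001,0,0],[0,0,0],0]
    - [[0.0015,0,0],[0,0,0],0]
    - [[0.002,0,0],[0,0,0],0]
    - [[0.0025,0,0],[0,0,0],0]

```text
time: 24.15
tool_pos: [0.5769, 0.0973, 0.0578]
tool_rot: [2.705, 0.001, 1.528]
contact_force: [-0.7, -1.8, -0.8]
opening: 0.0007
grip_force: 0.6
```

```bash
python3 - <<'E'
from h import *
f=robot.observe()['contact_force'];print(Rtilt().T@f);got(bw(-.019,-.0435,.02),Rtilt())
E
```

```text
[-1.81974891 -0.91036407  0.46003122]
shift [0.0036 0.0004 0.0021] turn [ 0.     0.001 -0.001] t 24.15 rows 0.1
```

Call:
arm_command:
  moves:
    - [[0.0005,0,0],[0,0,0],0]
    - [[0.001,0,0],[0,0,0],0]
    - [[0.0015,0,0],[0,0,0],0]
    - [[0.0015,0,0],[0,0,0],0]
    - [[0.002,0,0],[0,0,0],0]

```text
time: 24.65
tool_pos: [0.577, 0.099, 0.0579]
tool_rot: [2.705, 0.001, 1.528]
contact_force: [-0.5, -3.8, -0.0]
opening: 0.0004
grip_force: 2.1
```

Call:
arm_command:
  moves:
    - [[0.0003,0,0],[0,0,0],0]
    - [[0.0006,0,0],[0,0,0],0]
    - [[0.0009,0,0],[0,0,0],0]
    - [[0.0012,0,0],[0,0,0],0]
    - [[0.0015,0,0],[0,0,0],0]

```text
time: 25.15
tool_pos: [0.577, 0.0999, 0.0579]
tool_rot: [2.705, 0.001, 1.527]
contact_force: [-1.1, -9.8, 1.4]
opening: 0.0002
grip_force: 4.7
```

Call:
arm_command:
  moves:
    - [[-0.003,0,0],[0,0,0],0]
    - [[-0.012,0,0],[0,0,0],0]
    - [[-0.015,0,-0.02],[0,0,0],0.02]
    - [[-0.015,0,-0.05],[0,0,0],0.05]
    - [[0.0,0,-0.055],[0,0,0],0.05]
  squeeze: 22

```text
time: 25.65
tool_pos: [0.5546, 0.1013, 0.1106]
tool_rot: [2.7, -0.0, 1.526]
contact_force: [0.5, 0.0, -0.3]
opening: 0.0201
grip_force: 0.0
```

Call:
arm_command:
  moves:
    - [[0.02,0,0],[0,0,0],0.05]
    - [[0.045,0,0],[0,0,0],0.05]
    - [[0.056,0,0],[0,0,0],0.05]
    - [[0.056,0,0],[0,0,0],0.05]
    - [[0.056,0,0],[0,0,0],0.05]

```text
time: 26.15
tool_pos: [0.5562, 0.1579, 0.1077]
tool_rot: [2.705, 0.0, 1.529]
contact_force: [0.7, 0.1, 0.9]
opening: 0.0498
grip_force: 0.0
```

```bash
python3 - <<'E'
from h import *
print(robot.observe()['opening']);got(bw(-.019,.012,.021),Rtilt())
im=robot.read_camera('wrist');m=cam('wrist');np.savez('w7.npz',im=im,**m);r=im.astype(int)
mk=((r[...,0]>2.2*r[...,1])&(r[...,0]>60)).astype('u1');mk[225:]=0
n,l,st,c=cv2.connectedComponentsWithStats(mk);print([x.tolist() for x in st[1:] if x[4]>40])
for v in(.07,.076,.08):print(v,proj(m,bw(-.02,v,.038)))
E
```

```text
0.04979564187550727
shift [-0.0006  0.0004  0.0561] turn [0.001 0.    0.   ] t 26.15 rows 1.1
[[156, 34, 117, 88, 4221]]
0.07 [252.94676894 131.39717799]
0.076 [252.92695393 122.05185093]
0.08 [252.91357308 115.74105889]
```

The rider face reads v ≈ 0.076 m, which is just where the slot is 32 mm wide. Now I grip the batten.

Call:
arm_command:
  moves:
    - [[0,0,0.025],[0,0,0],0.05]
    - [[0,0,0.045],[0,0,0],0.05]
    - [[0,0,0.055],[0,0,0],0.05]
    - [[0,0,0.055],[0,0,0],0.05]
    - [[0,0,0.055],[0,0,0],0.04]

```text
time: 26.7
tool_pos: [0.5796, 0.1563, 0.0582]
tool_rot: [2.705, 0.001, 1.527]
contact_force: [0.4, 0.8, -0.2]
opening: 0.0459
grip_force: 0.0
```

Call:
arm_command:
  moves:
    - [[0,0,0],[0,0,0],0.034]
    - [[0,0,0],[0,0,0],0.032]
    - [[0,0,0],[0,0,0],0.02]
    - [[0,0,0],[0,0,0],0.02]
    - [[0,0,0],[0,0,0],0.02]

```text
time: 27.2
tool_pos: [0.5799, 0.1568, 0.0588]
tool_rot: [2.703, 0.0, 1.528]
contact_force: [-1.6, -1.2, 6.8]
opening: 0.032
grip_force: 22.0
```

Call:
arm_command:
  moves:
    - [[-0.003,0,0],[0,0,0],0.02]
    - [[-0.01,0,0],[0,0,0],0.02]
    - [[-0.02,0,0],[0,0,0],0.02]
    - [[-0.03,0,-0.001],[0,0,0],0.02]
    - [[-0.04,0.001,-0.004],[0,0,0],0.02]

```text
time: 27.7
tool_pos: [0.5768, 0.1166, 0.0619]
tool_rot: [2.705, 0.001, 1.528]
contact_force: [0.1, -0.4, -0.4]
opening: 0.0317
grip_force: 22.0
```

Call:
arm_command:
  moves:
    - [[0,0.003,-0.015],[0,0,0],0.02]
    - [[0,0.003,-0.04],[0,0,0],0.02]
    - [[0,0.003,-0.08],[0,0,0],0.02]
    - [[0,0.003,-0.11],[0,0,0],0.02]
    - [[0,0.003,-0.12],[0,0,0],0.02]

```text
time: 28.2
tool_pos: [0.5292, 0.1192, 0.1747]
tool_rot: [2.701, -0.0, 1.528]
contact_force: [0.6, 0.1, -0.9]
opening: 0.0319
grip_force: 22.0
```

```bash
python3 - <<'E'
from h import *
im=robot.read_camera('wrist');m=cam('wrist');r=im.astype(int)
mk=((r[...,0]>2.2*r[...,1])&(r[...,0]>60)).astype('u1');mk[225:]=0
n,l,st,c=cv2.connectedComponentsWithStats(mk);print([x.tolist() for x in st[1:] if x[4]>40])
for v in(.07,.076,.08):print(v,proj(m,bw(-.02,v,.038)))
TY=-1.70 # tool x along tray -y side
for a in(-.127+np.pi/2,):go(np.array([.622,-.36,.12]),Rdown(a))
E
```

```text
[[175, 1, 87, 76, 2694]]
0.07 [246.62711275  80.88852499]
0.076 [246.57506278  73.44305431]
0.08 [246.54002101  68.43051706]
shift [-0.4749  0.0789  0.0977] turn [ 0.441 -0.019  0.083] t 28.25 rows 9.8
```

Call:
arm_command:
  moves:
    - [[-0.045,0.005,0],[0.05,0,0.01],0.02]
    - [[-0.09,0.012,0],[0.1,0,0.02],0.02]
    - [[-0.135,0.02,0],[0.15,-0.005,0.03],0.02]
    - [[-0.18,0.028,0.005],[0.2,-0.01,0.04],0.02]
    - [[-0.225,0.036,0.015],[0.24,-0.01,0.05],0.02]

```text
time: 28.75
tool_pos: [0.5586, -0.1098, 0.1727]
tool_rot: [2.947, -0.006, 1.476]
contact_force: [-0.0, 0.6, -0.2]
opening: 0.0319
grip_force: 22.0
```

```bash
python3 - <<'E'
from h import *
go(np.array([.621,-.368,.13]),Rdown(-.127+np.pi/2))
E
```

```text
shift [-0.2514  0.0768  0.0572] turn [ 0.195 -0.009  0.032] t 28.75 rows 5.4
```

Call:
arm_command:
  moves:
    - [[-0.047,0.013,0.005],[0.04,0,0.006],0.02]
    - [[-0.094,0.026,0.015],[0.08,-0.004,0.013],0.02]
    - [[-0.14,0.04,0.025],[0.12,-0.006,0.02],0.02]
    - [[-0.187,0.055,0.04],[0.16,-0.008,0.026],0.02]
    - [[-0.23,0.07,0.05],[0.195,-0.009,0.032],0.02]

```text
time: 29.25
tool_pos: [0.6145, -0.3458, 0.1334]
tool_rot: [-3.139, -0.001, 1.443]
contact_force: [0.9, -0.5, -0.4]
opening: 0.0317
grip_force: 22.0
```

```bash
python3 - <<'E'
from h import *
go(np.array([.621,-.368,.08]),Rdown(-.127+np.pi/2))
im=robot.read_camera('wrist');m=cam('wrist')
r=im.astype(int);mk=((r[...,2]>1.6*r[...,0])&(r[...,2]>r[...,1]*1.25)&(r[...,2]>60)).astype('u1')
n,l,st,c=cv2.connectedComponentsWithStats(mk);k=[i for i in range(1,n) if st[i][4]>800];print([st[i].tolist() for i in k])
for i in k:
    ct=max(cv2.findContours((l==i).astype('u1'),0,1)[0],key=cv2.contourArea)
    print(cv2.approxPolyDP(ct,6,True).reshape(-1,2).tolist(),[plane(m,p[0],.026)[:2].round(3).tolist() for p in cv2.approxPolyDP(ct,6,True)])
E
```

```text
shift [-0.0213  0.0094  0.0533] turn [-0.003 -0.001 -0.   ] t 29.25 rows 1.2
[[403, 20, 28, 107, 2170], [205, 109, 132, 117, 7444]]
[[425, 20], [410, 26], [406, 126], [423, 117]] [[0.785, -0.224], [0.771, -0.227], [0.767, -0.315], [0.784, -0.308]]
[[205, 109], [209, 221], [222, 218], [219, 125], [288, 122], [288, 218], [311, 225], [328, 218], [336, 110]] [[0.578, -0.273], [0.562, -0.386], [0.576, -0.384], [0.589, -0.29], [0.655, -0.296], [0.645, -0.393], [0.668, -0.404], [0.686, -0.398], [0.702, -0.291]]
```

Call:
arm_command:
  moves:
    - [[-0.014,0.006,0.01],[-0.003,0,0],0.02]
    - [[-0.028,0.0125,0.03],[-0.003,0,0],0.02]
    - [[-0.028,0.0125,0.07],[-0.003,0,0],0.02]
    - [[-0.028,0.0125,0.1],[-0.003,0,0],0.02]
    - [[-0.028,0.0125,0.115],[-0.003,0,0],0.02]

```text
time: 29.8
tool_pos: [0.622, -0.371, 0.0176]
tool_rot: [-3.141, -0.003, 1.445]
contact_force: [0.1, 0.4, -1.7]
opening: 0.0319
grip_force: 22.0
```

Call:
arm_command:
  moves:
    - [[0,0,0.005],[0,0,0],0.02]
    - [[0,0,0.01],[0,0,0],0.02]
    - [[0,0,0.013],[0,0,0],0.02]
    - [[0,0,0.016],[0,0,0],0.02]
    - [[0,0,0.016],[0,0,0],0.02]

```text
time: 30.3
tool_pos: [0.6243, -0.3733, 0.0068]
tool_rot: [3.136, 0.001, 1.445]
contact_force: [-0.3, -0.3, -1.5]
opening: 0.0317
grip_force: 22.0
```

```bash
python3 - <<'E'
from h import *
go(np.array([.625,-.3755,-.005]),Rdown(-.127+np.pi/2))
E
```

```text
shift [-0.0021  0.0009  0.0118] turn [0.006 0.001 0.001] t 30.3 rows 0.2
```

Call:
arm_command:
  moves:
    - [[-0.002,0.001,0.001],[0.005,0,0],0.02]
    - [[-0.002,0.001,0.003],[0.005,0,0],0.02]
    - [[-0.002,0.001,0.004],[0.005,0,0],0.02]
    - [[-0.002,0.001,0.005],[0.005,0,0],0.02]
    - [[-0.002,0.001,0.005],[0.005,0,0],0.02]

```text
time: 30.8
tool_pos: [0.6247, -0.3752, 0.0009]
tool_rot: [-3.141, 0.0, 1.445]
contact_force: [0.1, 0.4, -1.1]
opening: 0.0319
grip_force: 22.0
```

Call:
arm_command:
  moves:
    - [[0,0,0.001],[0,0,0],0.02]
    - [[0,0,0.002],[0,0,0],0.02]
    - [[0,0,0.003],[0,0,0],0.02]
    - [[0,0,0.003],[0,0,0],0.02]
    - [[0,0,0.003],[0,0,0],0.02]

```text
time: 31.3
tool_pos: [0.6248, -0.3753, -0.0019]
tool_rot: [-3.141, 0.0, 1.445]
contact_force: [0.3, 0.6, -0.2]
opening: 0.0321
grip_force: 22.0
```

Call:
arm_command:
  moves:
    - [[0,0,0.001],[0,0,0],0.02]
    - [[0,0,0.002],[0,0,0],0.02]
    - [[0,0,0.003],[0,0,0],0.02]
    - [[0,0,0.003],[0,0,0],0.02]
    - [[0,0,0.003],[0,0,0],0.02]

```text
time: 31.8
tool_pos: [0.6248, -0.3752, -0.0049]
tool_rot: [-3.141, 0.0, 1.445]
contact_force: [-0.0, 0.9, -0.7]
opening: 0.0318
grip_force: 22.0
```

Call:
arm_command:
  moves:
    - [[0,0,0.0005],[0,0,0],0.02]
    - [[0,0,0.001],[0,0,0],0.02]
    - [[0,0,0.0015],[0,0,0],0.02]
    - [[0,0,0.002],[0,0,0],0.02]
    - [[0,0,0.002],[0,0,0],0.02]

```text
time: 32.3
tool_pos: [0.6248, -0.3753, -0.0051]
tool_rot: [3.141, 0.001, 1.445]
contact_force: [-4.5, 1.9, 9.0]
opening: 0.0318
grip_force: 22.0
```

Call:
arm_command:
  moves:
    - [[0,0,-0.001],[0,0,0],0.035]
    - [[0,0,-0.001],[0,0,0],0.05]
    - [[0,0,-0.001],[0,0,0],0.05]
    - [[0,0,-0.001],[0,0,0],0.05]
    - [[0,0,-0.001],[0,0,0],0.05]

```text
time: 32.8
tool_pos: [0.6248, -0.3752, -0.0061]
tool_rot: [-3.141, 0.0, 1.445]
contact_force: [-0.5, 0.1, 0.1]
opening: 0.0496
grip_force: 0.0
```

Call:
arm_command:
  moves:
    - [[0,0,-0.01],[0,0,0],0.05]
    - [[0,0,-0.04],[0,0,0],0.05]
    - [[0,0,-0.08],[0,0,0],0.05]
    - [[0,0,-0.12],[0,0,0],0.05]
    - [[0,0,-0.16],[0,0,0],0.05]

```text
time: 33.3
tool_pos: [0.6248, -0.3752, 0.1567]
tool_rot: [3.141, 0.001, 1.445]
contact_force: [-0.3, -0.8, -0.8]
opening: 0.0498
grip_force: 0.0
```

Call:
arm_command:
  moves:
    - [[0,-0.03,0],[0,0,0],0.05]
    - [[0,-0.07,0],[0,0,0],0.05]
    - [[0,-0.11,0],[0,0,0],0.05]
    - [[0,-0.15,0],[0,0,0],0.05]
    - [[0,-0.15,0],[0,0,0],0.05]

```text
time: 33.8
tool_pos: [0.4715, -0.3551, 0.1548]
tool_rot: [-3.138, -0.001, 1.442]
contact_force: [0.4, 0.7, -0.4]
opening: 0.0499
grip_force: 0.0
```

```bash
python3 - <<'E'
from h import *
s=robot.observe();print(s['contact_force'],s['tool_pos'])
for n in('scene','side'):
    im=robot.read_camera(n).astype(int);a=np.load(n+'0.npy').astype(int);m=cam(n)
    df=(np.abs(im-a).max(2)>45).astype('u1');df=cv2.morphologyEx(df,cv2.MORPH_OPEN,np.ones((3,3)))
    k,l,st,c=cv2.connectedComponentsWithStats(df);print(n,[(x[:5].tolist()) for x in st[1:] if x[4]>15])
    # tray interior: pixels not blue
    P=[proj(m,Rz(-.127)@np.array([x,y,0.])+[.626,-.367,.004]) for x,y in((-.06,-.086),(.06,-.086),(.06,.086),(-.06,.086))]
    mk=np.zeros(im.shape[:2],'u1');cv2.fillPoly(mk,[np.int32(P)],1)
    nb=((im[...,2]<1.3*im[...,0])&(mk>0)).astype('u1');k,l,st,c=cv2.connectedComponentsWithStats(nb)
    for i in range(1,k):
        if st[i][4]>30: print('in tray',st[i].tolist(),plane(m,c[i],.035).round(3))
    mk=(im[...,0]>90)&(im[...,1]<45)&(im[...,2]<50);mk[:130]=0;mk[235:]=0;ys,xs=np.nonzero(mk);print('red',xs.min(),xs.max(),ys.min(),ys.max())
m=cam('scene');print(proj(m,bw(-.041,.076,.038)),proj(m,bw(-.066,.122,.063)))
E
```

```text
[ 0.3993797   0.73069383 -0.42108248] [ 0.47149274 -0.35506097  0.15483341]
scene [[172, 0, 29, 19, 356], [422, 0, 5, 6, 27], [419, 0, 30, 16, 369], [148, 8, 12, 13, 66], [160, 11, 34, 26, 321], [274, 11, 5, 6, 25], [271, 26, 15, 12, 106], [409, 29, 29, 20, 412], [137, 39, 11, 11, 64], [299, 38, 8, 6, 44], [403, 43, 7, 5, 30], [271, 49, 12, 12, 98], [382, 49, 58, 42, 1145], [111, 50, 9, 7, 39], [115, 54, 35, 15, 379], [166, 54, 11, 12, 70], [279, 58, 46, 40, 1139], [239, 63, 8, 12, 69], [106, 67, 71, 105, 3595], [322, 76, 36, 26, 470], [358, 93, 32, 26, 564], [391, 114, 12, 12, 116], [214, 169, 7, 7, 36], [357, 173, 14, 22, 177], [345, 174, 16, 21, 148], [216, 179, 26, 15, 149], [151, 225, 39, 16, 557]]
in tray [151, 225, 38, 16, 545] [ 0.628 -0.369  0.035]
red 118 359 162 194
side [[25, 0, 123, 222, 6169], [147, 9, 24, 33, 417], [145, 39, 22, 21, 334], [165, 58, 9, 13, 76], [111, 61, 173, 181, 7017], [142, 66, 19, 17, 177], [177, 67, 6, 9, 38], [157, 74, 15, 13, 123], [181, 89, 23, 19, 241], [192, 109, 7, 3, 21], [202, 117, 4, 5, 19], [115, 126, 13, 10, 55], [113, 138, 17, 7, 61], [254, 138, 15, 24, 119], [104, 140, 7, 6, 23], [264, 145, 10, 9, 55], [228, 151, 8, 4, 29], [116, 164, 8, 7, 42], [120, 174, 8, 12, 67], [87, 176, 6, 5, 21], [245, 230, 6, 3, 18], [218, 235, 19, 15, 174], [290, 252, 14, 35, 399]]
in tray [291, 252, 13, 35, 366] [ 0.625 -0.375  0.035]
red 236 243 139 148
[348.10813881 184.99262809] [360.39300308 174.09903029]
```

```bash
python3 -c "
from h import *
print(robot.hand_in())"
```

```text
the job is handed in; nothing more can be done
None
```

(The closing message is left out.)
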